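Build up a cordless cup warmer in its stand

ROBOT

A 6-joint arm with a two-finger parallel gripper is mounted at the origin on a cart in front of the work surface, level with it; the furniture and walls round the work are solid. World frame = base frame: x ahead of the robot, y to its left, z up, the work surface at z = 0. Lengths are in m, angles in rad, forces in N, time in s.
With the tool pointing down it reaches from about 0.35 to 0.975 m from the base axis. Payload 4.9 kg.
Tool frame: the origin (TCP) lies on the centre line of the jaws, within the pads' length; the fingertips stand 19 mm ahead of it and the grasp point (between the pads) is the TCP; z points along the fingers, y is the line along which they close (so a half turn about z gives the same grasp; the last joint's range is limited). The gripper opens to 85 mm and grips with 20 to 120 N. Pads are 22 mm wide; open, the fingers measure 114 mm over their backs; the gripper's body (76 mm by 85 mm) begins 54 mm behind the grasp point. The pads swing forward as they close: fully open they stand 13 mm farther back than shut.
Start: joints at [1.183, 0.053, 1.613, -0, 1.476, -0.119], TCP at [0.166, 0.603, 0.25] pointing down, gripper open.
Joint ranges: [-3.01, 3.01], [-1.01, 2.22], [0.06, 2.58], [-1.02, 4.17], [0.09, 2.62], [-3.14, 3.14]. Speed limits (rad/s): [2.57, 2.57, 3.14, 3.14, 3.14, 3.14].

INTERFACE

Orientations are given as a unit quaternion [w, x, y, z].
In Python, from plant import state, grab_frame, ticket, spotter gives the robot as it stands.
- The arm moves only by the tool apply_moves, never from a script. Its argument "series" is a list of rows, each an object of numbers: "jaw": the closure, from 0 (fully open) to 1 (shut); "dx", "dy", "dz": the shift along the tool's x, y, z in mm; "turn": the turn about the tool's z in rad. A call has 1 to 5 rows; each row is the pose to reach, as a shift and turn from the pose commanded when the call began, along the tool's axes at that moment; what a row does not reach only later rows make up. A row lasts 1/12 s, in which the tool goes at most 41.7 mm and 7.16 degrees, less where a joint would pass 70% of its speed; a pose out of reach is approached as far as the arm can. A call with a gripper value outside its range is refused whole. The fingers move at their own pace and stop on an object; the grip force is fixed at half the most. Time passes only in rows, so rows that repeat a pose let the fingers close. It gives the time, the measured TCP pose, the force, the opening and the grip force at its end, in the units of the state.
- state(): the state, without advancing time (a new reading comes with each control period).
- grab_frame(name): name is "scene" or "top" or "wrist"; returns a dict with "pixels" (480x640x3 uint8, red, green, blue), "mtx" (3x3 intrinsics, pixels), "camera_from_world" (4x4, takes a point from world to camera coordinates). Camera axes: x right, y down, z forward; pixel columns grow to the right and rows downward; lengths in m; the calibration is good to about 2 mm. A picture is of the moment at which its call begins. There is no depth.
- ticket.job_done(): hands the job in; it is judged then, once.
Trained networks look in a picture, given as the dict that the camera call returned (one of the last four; its "shot" number tells which), for a name from the list of things; names that differ only in an ending like _2 or _b are one class to them, and where a whole thing is asked for, a point or a joint stands for the part that bears it (a point fixed in the world has none). Each returns a list of dicts, best first, with "conf" (0 to 1); they miss things now and then, are a little off and sometimes report something else, mostly with a low value. They report only what shows in the picture. A call takes as long as a camera call. They do not tell look-alikes from the thing itself.
- spotter.outline_of(picture, target): "region" (480x640 bool, what is visible of it) and "extent" ([left, top, right, bottom] in pixels, round what is visible of it).
The state is a dict: "time": time; "joint_pos": joint angles; "joint_vel": joint speeds; "joint_efforts": joint torques, N m; "tool_pos": TCP position; "tool_rot": TCP orientation; "contact_force": force on the tool from outside, world axes, zero at the start; "ft_torque": the same for the moment, N m; "gripper_width": opening from 0.0 (shut) to 1.0 (fully open); "grasp_force": force on a finger pad.
Only numpy, scipy, OpenCV 4.12 (cv2) and the standard library are available. Lean on these libraries where they do the work, as an engineer would, in place of code of your own. Each camera call takes 0.05 s, during which the arm holds its last target. There are 200 camera calls.

TASK

Put the cordless cup warmer together in its four-post stand: draw the battery block out of the sloping charging cradle and seat it squarely on the floor of the stand, then lay the square spacer frame squarely on the block, then set the round warming disc on the frame with its boss down in the frame's opening. Lower each part into place rather than letting it drop, and leave the two mills and the bell standing where they are.

Things in the scene. Friction and masses are not known exactly. Their poses are not given: they have to be found in the camera images.
- stand: Fixed stand: dark wood base 110x110x10 mm, four corner posts of 4 mm angle steel, each 15 mm wide along both sides of its corner, straight to 70 mm above the table, lips leaning outward to 79 mm. Between them a pocket 68x68 mm; the middle 38 mm of each side is open for fingers. Origin: centre of the underside; x, y parallel to the pocket's sides; yaw varies.
- pocket (a point): Centre of the pocket's floor, on top of the stand's base, 10 mm above the table; axes as the stand's.
- cradle: Fixed black charging cradle 96x86 mm, about 75 mm high. Its square seat leans 30 degrees from level: the seat's normal is tilted towards the cradle's own -x, roughly towards the robot. A rim 14 mm high and 5 mm thick surrounds the seat, 72x72 mm inside. Origin: centre of the underside.
- seat (a point): Middle of the cradle's seat surface, 44 mm above the table; axes as the cradle's (upright, not leaning).
- battery_block: Loose dark wood block with a thin steel band, 64x64 mm and 50 mm high, 0.3 kg. Origin: centre of its underside, z through its top. At the start it stands on the leaning seat, so its z leans 30 degrees, with 36 mm of it above the cradle's rim.
- spacer_frame: Loose square dark steel frame 64x64 mm outside, 16 mm high, with a 46x46 mm opening through it (walls 9 mm). Lies flat on the table. Origin: centre of its underside, x and y parallel to its sides.
- warming_disc: Loose round dark steel disc 66 mm in diameter and 14 mm thick, standing on a round boss 40 mm in diameter and 5 mm deep under its middle (19 mm high in all). Origin: centre of the boss's underside, z up. On the table it stands boss down.
- salt_mill: Bystander: pale wood mill, 57 mm diameter, 162 mm high. Origin: centre of its underside.
- pepper_mill: Bystander: dark wood mill, 57 mm diameter, 174 mm high. Origin: centre of its underside.
- service_bell: Bystander: steel counter bell on a black foot, 75 mm diameter, 57 mm high. Origin: centre of its underside.
Not all that is in view belongs to the job. Leave any green look-alike of the battery_block alone.

How it is judged:
By the outcome, as a careful person would: the job done as asked, in the order asked, and still so for the second after the job is handed in, with the robot touching nothing.
It also fails if it takes over 70 s, if anything falls off the work surface, if the arm or the gripper's body presses on something with over 40 N, if the wrist force passes 120 N, or if a joint passes its speed limit or range.

## Working session

There is one attempt and no reset: what is moved stays moved. The work goes in short steps, Python scripts to look and compute and a tool call to move; the robot and the scene stay as the last step left them, time stands still between calls to the robot, and variables do not carry over. Pictures are saved under pics/ and viewed, at most 10 in all, crops included, and the job is handed in when it is done.

Besides the shell and the picture viewer there is one more tool, called after "Call:" in YAML: its name, and indented under it one key for each argument. apply_moves: Moves the arm, as the interface text tells. Its arguments: {"type":"object","properties":{"series":{"type":"array","items":{"type":"object","properties":{"jaw":{"type":"number"},"dx":{"type":"number"},"dy":{"type":"number"},"dz":{"type":"number"},"turn":{"type":"number"}}}}},"required":["series"]}

```bash
ls; mkdir -p pics; cat > h.py <<'E'
import numpy as np, cv2
from plant import state, grab_frame, ticket, spotter
def save(f,n): cv2.imwrite(f'pics/{n}.png',cv2.cvtColor(f['pixels'],cv2.COLOR_RGB2BGR))
def proj(f,P):
    P=np.atleast_2d(P); T=f['camera_from_world']; c=P@T[:3,:3].T+T[:3,3]; u=c@f['mtx'].T; return u[:,:2]/u[:,2:]
def ray(f,uv,z):
    T=f['camera_from_world']; R=T[:3,:3]; o=-R.T@T[:3,3]
    d=(np.c_[np.atleast_2d(uv),np.ones(len(np.atleast_2d(uv)))]@np.linalg.inv(f['mtx']).T)@R
    return o+d*((z-o[2])/d[:,2:])
E
python3 - <<'E'
from h import *
a=[grab_frame(n) for n in('scene','top','wrist')]
for f,n in zip(a,('scene','top','wrist')):
    save(f,n+'0'); R=f['camera_from_world']; print(n,'pos',(-R[:3,:3].T@R[:3,3]).round(3),'fwd',R[2,:3].round(3),f['mtx'][0,0])
    for t in ['stand','cradle','battery_block','spacer_frame','warming_disc','salt_mill','pepper_mill','service_bell']:
        print(t,[(round(d['conf'],2),[int(v) for v in d['extent']],int(d['region'].sum())) for d in spotter.outline_of(f,t)][:3])
print(state())
import cv2
E
```

```text
pics
scene pos [-0.158 -0.866  0.966] fwd [ 0.507  0.612 -0.607] 576.6131958991435
stand [(0.94, [305, 282, 372, 345], 2173)]
cradle [(0.63, [225, 198, 268, 232], 549)]
battery_block [(0.85, [227, 192, 258, 224], 687), (0.84, [177, 205, 203, 239], 646)]
spacer_frame [(0.76, [248, 250, 285, 274], 383)]
warming_disc [(0.92, [301, 227, 326, 241], 320)]
salt_mill [(0.81, [378, 195, 404, 254], 937), (0.39, [251, 252, 285, 274], 370)]
pepper_mill [(0.81, [342, 169, 362, 230], 937)]
service_bell [(0.74, [421, 282, 453, 310], 696), (0.16, [380, 198, 401, 255], 993)]
top pos [0.364 0.043 1.418] fwd [ 0.159  0.002 -0.987] 512.6685846326468
stand [(0.88, [373, 254, 422, 296], 1555)]
cradle [(0.83, [204, 227, 250, 267], 423)]
battery_block [(0.79, [210, 235, 238, 271], 761), (0.73, [177, 283, 211, 316], 658)]
spacer_frame [(0.63, [288, 150, 310, 181], 557), (0.51, [286, 262, 311, 290], 329)]
warming_disc [(0.87, [281, 199, 305, 225], 432)]
salt_mill [(0.79, [350, 152, 372, 181], 520)]
pepper_mill [(0.75, [288, 147, 311, 178], 596)]
service_bell [(0.6, [415, 182, 444, 209], 542)]
wrist pos [0.084
[... 242 characters left out ...]
.18298800e+00,  5.27069412e-02,  1.61290456e+00,  3.10343262e-05,
        1.47601558e+00, -1.18984359e-01]), 'joint_vel': array([ 1.01978536e-03,  1.31515562e-03, -7.44553329e-04, -9.43832474e-04,
        5.27050467e-05, -4.52021528e-04]), 'joint_efforts': array([ 6.45088458e-04, -3.93679476e+01, -3.70455515e+01, -7.36845209e-05,
        5.17883091e-04, -3.38164377e-07]), 'tool_pos': array([0.16597205, 0.60253539, 0.25029654]), 'tool_rot': array([-1.92695433e-05,  1.34009079e-01,  9.90980104e-01, -1.27913636e-05]), 'contact_force': array([0.44033285, 0.38079693, 0.5081363 ]), 'ft_torque': array([-0.00974523, -0.01849568, -0.03820217]), 'grasp_force': 0.0, 'gripper_width': 1.0008015723632706}
```

```bash
python3 - <<'E'
import cv2,numpy as np
s=cv2.imread('pics/scene0.png')[150:360,150:470]; t=cv2.imread('pics/top0.png')[120:330,150:470]
cv2.imwrite('pics/both.png',np.vstack([cv2.resize(s,None,fx=1.42*1.0,fy=1.42),cv2.resize(t,None,fx=1.42,fy=1.42)]))
E
```

```text
(no output)
```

View pics/both.png

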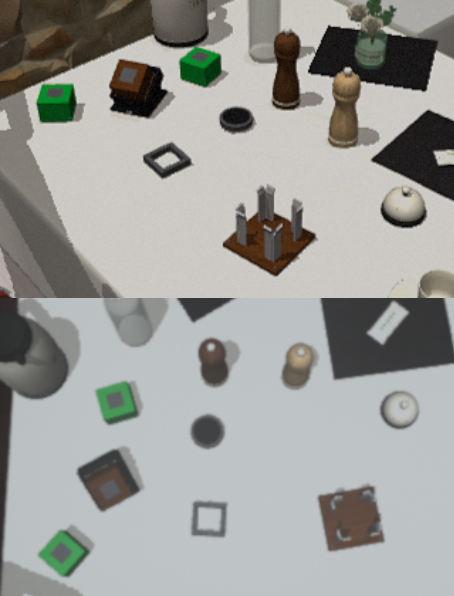

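The picture shows one brown block with a grey top in the black cradle: scene (245,210), top (226,255). Two green look-alikes are at scene (190,222) and (291,196), top (195,300) and (233,194). The frame is at top (298,276), the disc at (293,212) and the stand at (397,275). I choose the brown one in the cradle and will check it with a wrist close-up.

```bash
python3 - <<'E'
from h import *
f=grab_frame('top')
for n,uv,z in [('block',(226,258),.09),('cradle',(228,248),.05),('frame',(298.5,276),.016),('disc',(293,212),.019),('stand',(397,275),.01),('green1',(195,300),.05),('green2',(233,194),.04),('pep',(300,177),0),('salt',(360,181),0)]:
    print(n,ray(f,uv,z).round(3))
w=grab_frame('wrist'); T=w['camera_from_world']; s=state()
from scipy.spatial.transform import Rotation as Ro
q=s['tool_rot']; R=Ro.from_quat([*q[1:],q[0]]).as_matrix(); print(R.round(3)); 
c=-T[:3,:3].T@T[:3,3]; print('cam in tool',R.T@(c-s['tool_pos']),(T[:3,:3]@R).round(3),w['mtx'])
E
```

```text
block [[0.517 0.295 0.09 ]]
cradle [[0.549 0.299 0.05 ]]
frame [[0.478 0.109 0.016]]
disc [[0.655 0.127 0.019]]
stand [[ 0.483 -0.161  0.01 ]]
green1 [[0.409 0.381 0.05 ]]
green2 [[0.7   0.292 0.04 ]]
pep [[0.762 0.11  0.   ]]
salt [[ 0.751 -0.061  0.   ]]
[[-0.964  0.266  0.   ]
 [ 0.266  0.964 -0.   ]
 [-0.    -0.    -1.   ]]
cam in tool [ 0.08484934  0.00154945 -0.12219394] [[ 0.001  1.    -0.001]
 [-0.945  0.    -0.328]
 [-0.328  0.001  0.945]] [[398.12189996   0.         321.95080199]
 [  0.         398.12189996 235.43669962]
 [  0.           0.           1.        ]]
```

Call:
apply_moves:
  series:
    - {"dx": -35, "dy": -17, "jaw": 0}
    - {"dx": -71, "dy": -34, "jaw": 0}
    - {"dx": -106, "dy": -50, "jaw": 0}
    - {"dx": -141, "dy": -67, "jaw": 0}
    - {"dx": -141, "dy": -67, "jaw": 0}

```text
invalid input at $.series[0]: expected keys jaw, dx, dy, dz, turn
```

Call:
apply_moves:
  series:
    - {"dx": -35, "dy": -17, "jaw": 0}
    - {"dx": -71, "dy": -34, "jaw": 0}
    - {"dx": -106, "dy": -50, "jaw": 0}
    - {"dx": -141, "dy": -67, "jaw": 0}
    - {"dx": -141, "dy": -67, "jaw": 0}

```text
invalid input at $.series[0]: expected keys jaw, dx, dy, dz, turn
```

Call:
apply_moves:
  series:
    - {"dx": -35, "dy": -17, "jaw": 0}
    - {"dx": -71, "dy": -34, "jaw": 0}
    - {"dx": -106, "dy": -50, "jaw": 0}
    - {"dx": -131, "dy": -67, "jaw": 0}
    - {"dx": -131, "dy": -67, "jaw": 0}

```text
invalid input at $.series[0]: expected keys jaw, dx, dy, dz, turn
```

```bash
python3 - <<'E'
from h import *
f=grab_frame('wrist'); save(f,'w1'); np.savez('w1.npz',**{k:f[k] for k in('pixels','mtx','camera_from_world')})
print(state()['tool_pos'],state()['tool_rot'],state()['time'])
for t in ['battery_block','cradle','spacer_frame']:
    for d in spotter.outline_of(f,t):
        r=cv2.minAreaRect(np.argwhere(d['region'])[:,::-1].astype(np.float32)); print(t,round(d['conf'],2),d['extent'],r)
E
```

```text
[0.16597871 0.60252102 0.25027814] [-1.83367836e-05  1.34011346e-01  9.90979797e-01 -3.72184990e-05] 1.5
battery_block 0.76 [187.2, 404.9, 231.8, 468.1] ((206.7262725830078, 437.12774658203125), (51.517765045166016, 49.63817596435547), 19.98310661315918)
```

View pics/w1.png

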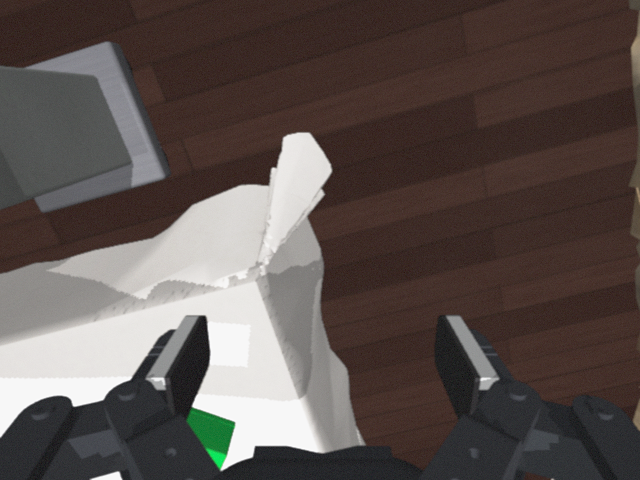

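The picture shows only the cart's corner, the open fingers and a green block at (210,437). The move was refused because every key is required, so I'm resending it complete.

Call:
apply_moves:
  series:
    - {"dx": -37, "dy": -17, "dz": 0, "turn": 0, "jaw": 0}
    - {"dx": -74, "dy": -34, "dz": 0, "turn": 0, "jaw": 0}
    - {"dx": -111, "dy": -50, "dz": 0, "turn": 0, "jaw": 0}
    - {"dx": -148, "dy": -67, "dz": 0, "turn": 0, "jaw": 0}
    - {"dx": -152, "dy": -67, "dz": 0, "turn": 0, "jaw": 0}

```text
time: 2.07
tool_pos: [0.2987, 0.4942, 0.2504]
tool_rot: [0.001, 0.137, 0.991, -0.001]
contact_force: [-0.3, 1.1, 0.0]
gripper_width: 0.998
grasp_force: 0.0
```

Call:
apply_moves:
  series:
    - {"dx": -37, "dy": -17, "dz": 0, "turn": 0, "jaw": 0}
    - {"dx": -74, "dy": -34, "dz": 0, "turn": 0, "jaw": 0}
    - {"dx": -111, "dy": -50, "dz": 0, "turn": 0, "jaw": 0}
    - {"dx": -148, "dy": -67, "dz": 0, "turn": 0, "jaw": 0}
    - {"dx": -152, "dy": -67, "dz": 0, "turn": 0, "jaw": 0}

```text
time: 2.48
tool_pos: [0.4274, 0.389, 0.2505]
tool_rot: [0.001, 0.137, 0.991, -0.001]
contact_force: [-0.8, -0.1, -0.7]
gripper_width: 1.002
grasp_force: 0.0
```

Call:
apply_moves:
  series:
    - {"dx": -37, "dy": -17, "dz": 0, "turn": 0, "jaw": 0}
    - {"dx": -74, "dy": -34, "dz": 0, "turn": 0, "jaw": 0}
    - {"dx": -111, "dy": -50, "dz": 0, "turn": 0, "jaw": 0}
    - {"dx": -148, "dy": -67, "dz": 0, "turn": 0, "jaw": 0}
    - {"dx": -150, "dy": -67, "dz": 0, "turn": 0, "jaw": 0}

```text
time: 2.9
tool_pos: [0.5542, 0.2843, 0.2502]
tool_rot: [0.001, 0.137, 0.991, -0.001]
contact_force: [0.2, 0.2, 0.0]
gripper_width: 0.996
grasp_force: 0.0
```

Call:
apply_moves:
  series:
    - {"dx": 0, "dy": 0, "dz": 0, "turn": 0, "jaw": 0}
    - {"dx": 0, "dy": 0, "dz": 0, "turn": 0, "jaw": 0}

```text
time: 3.07
tool_pos: [0.5499, 0.2887, 0.2501]
tool_rot: [-0.0, 0.134, 0.991, 0.0]
contact_force: [-0.4, -0.1, -1.0]
gripper_width: 0.998
grasp_force: 0.0
```

```bash
cat >> h.py <<'E'
def wsnap(name,targets=(),src='wrist'):
    f=grab_frame(src); s=state(); save(f,name); np.savez(name+'.npz',**{k:f[k] for k in('pixels','mtx','camera_from_world')})
    print('tcp',s['tool_pos'].round(4),'q',s['tool_rot'].round(4),'t',round(s['time'],2),'w',round(s['gripper_width'],3))
    for t in targets:
        for i,d in enumerate(spotter.outline_of(f,t)):
            m=d['region'].astype(np.uint8)
            np.save(f'{name}_{t}{i}.npy',m); c=cv2.minAreaRect(np.argwhere(m)[:,::-1].astype(np.float32)); print(t,round(d['conf'],2),[int(v) for v in d['extent']],np.round(c[0],1),np.round(c[1],1),round(c[2],1))
    return f
E
python3 - <<'E'
from h import *
wsnap('w2',['battery_block','cradle','spacer_frame','warming_disc'])
E
```

```text
tcp [0.5495 0.2892 0.2502] q [-4.000e-04  1.335e-01  9.910e-01  1.000e-04] t 3.12 w 0.997
battery_block 0.9 [328, 289, 415, 392] [368.9 340.8] [81.  73.6] 59.8
battery_block 0.78 [340, 0, 441, 55] [391.5  27.5] [103.  55.] 0.0
battery_block 0.62 [268, 127, 392, 247] [327.8 190.2] [97.1 89.6] 47.0
cradle 0.82 [318, 121, 412, 264] [341.8 195.1] [110.6 105.7] 47.8
spacer_frame 0.85 [70, 131, 167, 212] [116.6 169.8] [80.4 76.4] 70.4
warming_disc 0.76 [159, 298, 228, 351] [193.7 321.3] [66.3 46.4] 19.4
```

View pics/w2.png

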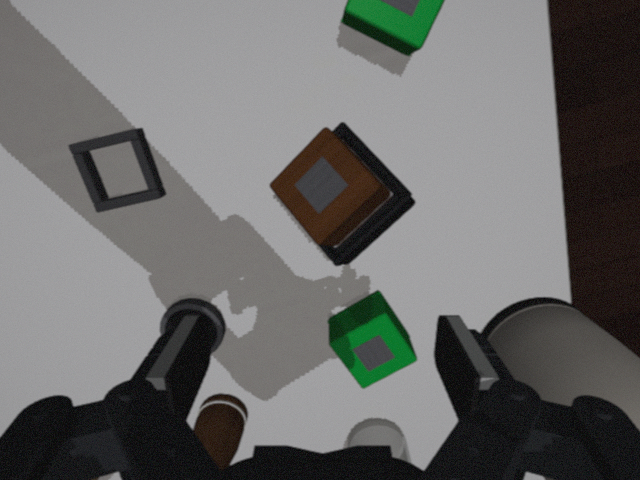

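The close-up shows the brown block at (328,185) in the black cradle, with a grey patch on its top, which confirms the choice. The greens are at (371,340) and (393,20), the frame at (117,170) and the disc at (193,321) behind a finger. Next is a second wrist view for triangulation.

Call:
apply_moves:
  series:
    - {"dx": 0, "dy": -30, "dz": 0, "turn": 0, "jaw": 0}
    - {"dx": 0, "dy": -60, "dz": 0, "turn": 0, "jaw": 0}
    - {"dx": 0, "dy": -90, "dz": 0, "turn": 0, "jaw": 0}
    - {"dx": 0, "dy": -120, "dz": 0, "turn": 0, "jaw": 0}
    - {"dx": 0, "dy": -120, "dz": 0, "turn": 0, "jaw": 0}

```text
time: 3.73
tool_pos: [0.5171, 0.1697, 0.2504]
tool_rot: [0.0, 0.135, 0.991, -0.001]
contact_force: [-0.1, 0.2, -0.4]
gripper_width: 0.995
grasp_force: 0.0
```

Call:
apply_moves:
  series:
    - {"dx": 0, "dy": 0, "dz": 0, "turn": 0, "jaw": 0}
    - {"dx": 0, "dy": 0, "dz": 0, "turn": 0, "jaw": 0}

```text
time: 3.9
tool_pos: [0.5183, 0.1732, 0.2506]
tool_rot: [0.0, 0.134, 0.991, 0.0]
contact_force: [-0.0, -0.0, -0.0]
gripper_width: 1.005
grasp_force: 0.0
```

```bash
cat > fit.py <<'E'
from h import *
from scipy.optimize import minimize
from scipy.spatial.transform import Rotation as Ro
def box(a,b,z0,z1): return np.array([[x,y,z] for x in(-a/2,a/2) for y in(-b/2,b/2) for z in(z0,z1)])
def cyl(r,z0,z1,n=40):
    t=np.linspace(0,2*np.pi,n,endpoint=False); return np.array([[r*np.cos(a),r*np.sin(a),z] for z in(z0,z1) for a in t])
def fit(views,V,p0,lean=0):
    # views: (npz frame, mask); p=[x,y,z,yaw]; mean symmetric silhouette mismatch over the views
    ms=[(f,m.astype(np.uint8)) for f,m in views]
    def cost(p):
        R=Ro.from_euler('z',p[3])*Ro.from_euler('y',-lean); W=R.apply(V)+p[:3]; c=0
        for f,m in ms:
            h=cv2.convexHull(proj(f,W).astype(np.float32)); k=np.zeros_like(m)
            cv2.fillConvexPoly(k,np.round(h*16).astype(np.int32),1,cv2.LINE_AA,4); c+=(k!=m).sum()/m.sum()
        return c/len(ms)
    best=None
    for s in (1,.4):
        x0=p0 if best is None else best.x
        sim=np.vstack([x0]+[np.array(x0)+s*np.eye(4)[i]*[.015,.015,.012,.2][i] for i in range(4)])
        best=minimize(cost,x0,method='Nelder-Mead',options=dict(initial_simplex=sim,maxiter=300,xatol=1e-5,fatol=1e-5))
    return best.x,best.fun
def load(n): return dict(np.load(n+'.npz'))
def mask(n,hull=True):
    m=np.load(n+'.npy').astype(np.uint8)
    cs,_=cv2.findContours(m,cv2.RETR_EXTERNAL,cv2.CHAIN_APPROX_NONE); c=max(cs,key=cv2.contourArea)
    o=np.zeros_like(m); cv2.drawContours(o,[cv2.convexHull(c) if hull else c],-1,1,-1); return o
E
python3 - <<'E'
from h import *
wsnap('w3',['battery_block','cradle','spacer_frame','warming_disc'])
E
```

```text
tcp [0.5184 0.1735 0.2506] q [2.000e-04 1.334e-01 9.911e-01 3.000e-04] t 3.95 w 1.008
battery_block 0.93 [450, 290, 537, 373] [499.9 329.5] [94.3 45.1] 44.5
battery_block 0.68 [485, 0, 609, 54] [547.  27.] [ 54. 124.] 90.0
battery_block 0.65 [422, 126, 552, 245] [485.  184.9] [89.2 97.4] 48.0
cradle 0.9 [405, 122, 565, 265] [483.7 191.8] [119.4 109.8] 46.0
cradle 0.4 [0, 180, 65, 304] [ 33.  241.5] [121.  66.] 90.0
spacer_frame 0.81 [207, 128, 290, 211] [246.9 169.5] [73.3 75.1] 77.3
warming_disc 0.76 [276, 295, 338, 355] [306.  326.5] [59. 62.] 90.0
```

```bash
cat > f1.py <<'E'
from fit import *
w2,w3=load('w2'),load('w3')
for lo in(10,14):
  print('block',*[x.round(4) for x in fit([(w2,mask('w2_battery_block2')),(w3,mask('w3_battery_block2'))],box(.064,.064,lo/1e3,.05),[.53,.29,.044,.5],np.pi/6)])
F=[(w2,mask('w2_spacer_frame0')),(w3,mask('w3_spacer_frame0'))]
for y in(0,.4): print('frame',*[x.round(4) for x in fit(F,box(.064,.064,0,.016),[.478,.109,0,y])])
D=[(w3,mask('w3_warming_disc0'))]
print('disc',*[x.round(4) for x in fit(D,np.vstack([cyl(.033,.005,.019),cyl(.02,0,.005)]),[.655,.127,0,0])])
v=w2['pixels'].copy(); R=Ro.from_euler('z',.5)
E
python3 f1.py
```

```text
block [0.5497 0.3088 0.0377 0.5199] 0.0163
block [0.5497 0.3089 0.0378 0.5219] 0.0219
frame [ 0.4801  0.1155 -0.0022 -0.0476] 0.0141
frame [ 0.4801  0.1155 -0.0021 -0.0495] 0.0141
disc [ 6.595e-01  1.193e-01 -1.430e-02  5.000e-04] 0.0192
```

Block, frame and disc are located well enough to start. I'm swinging over the block with the jaw line along the cradle's y, then looking again from there.

Call:
apply_moves:
  series:
    - {"dx": 4, "dy": 25, "dz": 0, "turn": -0.12, "jaw": 0}
    - {"dx": 8, "dy": 50, "dz": 0, "turn": -0.24, "jaw": 0}
    - {"dx": 12, "dy": 75, "dz": 0, "turn": -0.36, "jaw": 0}
    - {"dx": 16, "dy": 100, "dz": 0, "turn": -0.48, "jaw": 0}
    - {"dx": 20, "dy": 125, "dz": 0, "turn": -0.6, "jaw": 0}

```text
time: 4.57
tool_pos: [0.5323, 0.3001, 0.2501]
tool_rot: [-0.0, -0.168, 0.986, -0.0]
contact_force: [-0.9, 0.2, 0.4]
gripper_width: 1.001
grasp_force: 0.0
```

Call:
apply_moves:
  series:
    - {"dx": 0, "dy": 0, "dz": 0, "turn": -0.1, "jaw": 0}
    - {"dx": 0, "dy": 0, "dz": 0, "turn": -0.187, "jaw": 0}
    - {"dx": 0, "dy": 0, "dz": 0, "turn": -0.187, "jaw": 0}
    - {"dx": 0, "dy": 0, "dz": 0, "turn": -0.187, "jaw": 0}

```text
time: 4.9
tool_pos: [0.5323, 0.2988, 0.25]
tool_rot: [-0.0, -0.255, 0.967, -0.0]
contact_force: [-0.2, -0.9, 0.5]
gripper_width: 0.999
grasp_force: 0.0
```

```bash
python3 - <<'E'
from h import *
wsnap('w4',['battery_block','cradle'])
from fit import *
import glob
w=[load(k) for k in('w2','w3','w4')]
print(glob.glob('w4_*'))
def best(n):  # candidate nearest to predicted centre of block
    f=load(n); p=proj(f,[[.53,.298,.08]])[0]; c=[]
    for g in glob.glob(n+'_battery_block*.npy'):
        m=mask(g[:-4]); ys,xs=np.nonzero(m); c.append((np.hypot(xs.mean()-p[0],ys.mean()-p[1]),g))
    print(n,p.round(),min(c)); return mask(min(c)[1][:-4])
ms=[best(k) for k in('w2','w3','w4')]
for sel in([0,1,2],[2],[0,2]):
    print(sel,*[x.round(4) for x in fit([(w[i],ms[i]) for i in sel],box(.064,.064,.012,.05),[.549,.309,.042,.52],np.pi/6)])
E
```

```text
tcp [0.5323 0.2985 0.2501] q [-2.000e-04 -2.553e-01  9.669e-01 -0.000e+00] t 4.95 w 1.002
battery_block 0.84 [276, 167, 364, 258] [319.5 212.5] [91. 87.] 90.0
battery_block 0.84 [429, 71, 539, 177] [487.4 124.6] [ 85.6 104.2] 70.1
battery_block 0.59 [205, 297, 272, 387] [235.8 341.1] [68.1 81.4] 9.5
cradle 0.82 [268, 166, 369, 277] [320.5 222. ] [108.  99.] 90.0
['w4_cradle0.npy', 'w4_battery_block2.npy', 'w4_battery_block0.npy', 'w4_battery_block1.npy']
w2 [324. 187.] (np.float64(5.521455263588413), 'w2_battery_block2.npy')
w3 [484. 187.] (np.float64(0.8425109472404753), 'w3_battery_block2.npy')
w4 [321. 210.] (np.float64(2.4191793062615696), 'w4_battery_block0.npy')
[0, 1, 2] [0.5497 0.3088 0.038  0.5235] 0.0222
[2] [0.5495 0.3081 0.0406 0.5056] 0.0154
[0, 2] [0.55   0.309  0.0385 0.5251] 0.0242
```

View pics/w4.png

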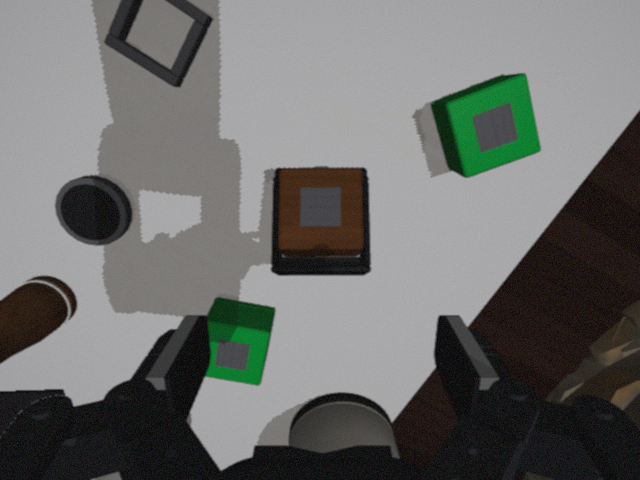

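The picture shows the block squared up with the tool at (320,212), midway between the pads at columns 205 and 438, with the cradle rim round it. I'm descending and gripping.

Call:
apply_moves:
  series:
    - {"dx": 0, "dy": 0, "dz": 30, "turn": 0, "jaw": 0}
    - {"dx": 0, "dy": 0, "dz": 60, "turn": 0, "jaw": 0}
    - {"dx": 0, "dy": 0, "dz": 90, "turn": 0, "jaw": 0}
    - {"dx": 0, "dy": 0, "dz": 110, "turn": 0, "jaw": 0}
    - {"dx": 0, "dy": 0, "dz": 125, "turn": 0, "jaw": 0}

```text
time: 5.47
tool_pos: [0.531, 0.2974, 0.1223]
tool_rot: [-0.002, -0.255, 0.967, -0.0]
contact_force: [0.7, 0.8, 0.4]
gripper_width: 1.002
grasp_force: 0.0
```

Call:
apply_moves:
  series:
    - {"dx": 0, "dy": 0, "dz": 15, "turn": 0, "jaw": 0}
    - {"dx": 0, "dy": 0, "dz": 30, "turn": 0, "jaw": 0}
    - {"dx": 0, "dy": 0, "dz": 42, "turn": 0, "jaw": 0}
    - {"dx": 0, "dy": 0, "dz": 48, "turn": 0, "jaw": 0}
    - {"dx": 0, "dy": 0, "dz": 48, "turn": 0, "jaw": 0}

```text
time: 5.88
tool_pos: [0.5314, 0.2977, 0.0755]
tool_rot: [-0.002, -0.256, 0.967, -0.0]
contact_force: [-0.5, -0.4, -0.4]
gripper_width: 1.0
grasp_force: 0.0
```

Call:
apply_moves:
  series:
    - {"dx": 0, "dy": 0, "dz": 0, "turn": 0, "jaw": 0.15}
    - {"dx": 0, "dy": 0, "dz": 0, "turn": 0, "jaw": 0.3}
    - {"dx": 0, "dy": 0, "dz": 0, "turn": 0, "jaw": 0.4}
    - {"dx": 0, "dy": 0, "dz": 0, "turn": 0, "jaw": 0.4}
    - {"dx": 0, "dy": 0, "dz": 0, "turn": 0, "jaw": 0.4}

```text
time: 6.3
tool_pos: [0.5334, 0.2987, 0.0791]
tool_rot: [0.001, -0.256, 0.967, 0.0]
contact_force: [-0.9, 0.1, 5.8]
gripper_width: 0.739
grasp_force: 67.7
```

Call:
apply_moves:
  series:
    - {"dx": 3, "dy": 0, "dz": -5, "turn": 0, "jaw": 0.45}
    - {"dx": 6, "dy": 0, "dz": -10, "turn": 0, "jaw": 0.45}
    - {"dx": 10, "dy": 0, "dz": -17, "turn": 0, "jaw": 0.45}
    - {"dx": 15, "dy": 0, "dz": -26, "turn": 0, "jaw": 0.45}
    - {"dx": 20, "dy": 0, "dz": -35, "turn": 0, "jaw": 0.45}

```text
time: 6.72
tool_pos: [0.5134, 0.2878, 0.1117]
tool_rot: [-0.002, -0.256, 0.967, -0.0]
contact_force: [0.3, -0.8, -2.3]
gripper_width: 0.735
grasp_force: 66.8
```

Call:
apply_moves:
  series:
    - {"dx": 8, "dy": 0, "dz": -12, "turn": 0, "jaw": 0.45}
    - {"dx": 17, "dy": 0, "dz": -22, "turn": 0, "jaw": 0.45}
    - {"dx": 28, "dy": 0, "dz": -30, "turn": 0, "jaw": 0.45}
    - {"dx": 42, "dy": 0, "dz": -33, "turn": 0, "jaw": 0.45}
    - {"dx": 60, "dy": 0, "dz": -33, "turn": 0, "jaw": 0.45}

```text
time: 7.13
tool_pos: [0.4626, 0.2585, 0.1467]
tool_rot: [0.001, -0.256, 0.967, 0.0]
contact_force: [0.2, -0.4, -2.9]
gripper_width: 0.736
grasp_force: 66.8
```

Call:
apply_moves:
  series:
    - {"dx": 20, "dy": 0, "dz": 0, "turn": 0, "jaw": 0.45}
    - {"dx": 40, "dy": 0, "dz": 0, "turn": 0, "jaw": 0.45}
    - {"dx": 55, "dy": 0, "dz": 0, "turn": 0, "jaw": 0.45}
    - {"dx": 55, "dy": 0, "dz": 0, "turn": 0, "jaw": 0.45}
    - {"dx": 55, "dy": 0, "dz": 0, "turn": 0, "jaw": 0.45}

```text
time: 7.55
tool_pos: [0.4144, 0.2312, 0.1452]
tool_rot: [0.0, -0.256, 0.967, 0.0]
contact_force: [1.3, -0.2, -2.2]
gripper_width: 0.734
grasp_force: 66.9
```

```bash
python3 - <<'E'
from h import *
wsnap('w5',['battery_block'])
s=grab_frame('scene'); save(s,'s5')
c=[(round(d['conf'],2),[int(v) for v in d['extent']]) for d in spotter.outline_of(s,'battery_block')]; print(c)
a=cv2.imread('pics/w5.png'); b=cv2.imread('pics/s5.png'); tp=state()['tool_pos']; u=proj(s,[tp])[0].astype(int); print(u)
b=cv2.resize(b[u[1]-80:u[1]+80,u[0]-80:u[0]+80],(480,480)); cv2.imwrite('pics/v5.png',cv2.resize(np.hstack([b,a]),(800,343)))
E
```

```text
tcp [0.4151 0.2315 0.1455] q [ 4.000e-04 -2.562e-01  9.666e-01  1.000e-04] t 7.6 w 0.738
battery_block 0.92 [451, 266, 584, 384] [519.4 333.5] [119.6 116.4] 76.0
battery_block 0.82 [226, 243, 417, 435] [321.  338.7] [189.6 189.1] 89.6
[(0.84, [176, 202, 201, 237]), (0.66, [199, 197, 229, 233])]
[215 209]
```

View pics/v5.png

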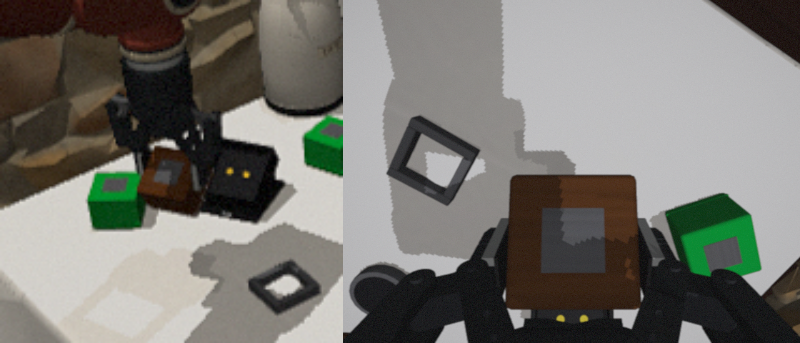

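The picture shows the block clear of the cradle, held between the pads and still leaning, with free table beneath it. The green block is well to the side at (715,235). I'm lowering it to touch on its low edge, then hinging it level about that edge.

Call:
apply_moves:
  series:
    - {"dx": 0, "dy": 0, "dz": 20, "turn": 0, "jaw": 0.45}
    - {"dx": 0, "dy": 0, "dz": 40, "turn": 0, "jaw": 0.45}
    - {"dx": 0, "dy": 0, "dz": 60, "turn": 0, "jaw": 0.45}
    - {"dx": 0, "dy": 0, "dz": 75, "turn": 0, "jaw": 0.45}
    - {"dx": 0, "dy": 0, "dz": 83, "turn": 0, "jaw": 0.45}

```text
time: 8.17
tool_pos: [0.4141, 0.2312, 0.06]
tool_rot: [-0.002, -0.256, 0.967, -0.0]
contact_force: [1.2, 0.1, -2.6]
gripper_width: 0.736
grasp_force: 67.0
```

Call:
apply_moves:
  series:
    - {"dx": 0, "dy": 0, "dz": 2, "turn": 0, "jaw": 0.45}
    - {"dx": 0, "dy": 0, "dz": 4, "turn": 0, "jaw": 0.45}
    - {"dx": 0, "dy": 0, "dz": 6, "turn": 0, "jaw": 0.45}
    - {"dx": 0, "dy": 0, "dz": 6, "turn": 0, "jaw": 0.45}

```text
time: 8.5
tool_pos: [0.4158, 0.2317, 0.0571]
tool_rot: [0.001, -0.256, 0.967, 0.0]
contact_force: [-0.6, -0.5, -3.4]
gripper_width: 0.737
grasp_force: 67.0
```

Call:
apply_moves:
  series:
    - {"dx": 0, "dy": 0, "dz": 1, "turn": 0, "jaw": 0.45}
    - {"dx": 0, "dy": 0, "dz": 2, "turn": 0, "jaw": 0.45}
    - {"dx": 0, "dy": 0, "dz": 3, "turn": 0, "jaw": 0.45}
    - {"dx": 0, "dy": 0, "dz": 3, "turn": 0, "jaw": 0.45}

```text
time: 8.83
tool_pos: [0.4151, 0.2314, 0.0534]
tool_rot: [0.0, -0.256, 0.967, -0.0]
contact_force: [0.8, -0.2, -3.2]
gripper_width: 0.735
grasp_force: 67.0
```

Call:
apply_moves:
  series:
    - {"dx": -1, "dy": 0, "dz": 1.5, "turn": 0, "jaw": 0.45}
    - {"dx": -3, "dy": 0, "dz": 2.5, "turn": 0, "jaw": 0.45}
    - {"dx": -6, "dy": 0, "dz": 3.5, "turn": 0, "jaw": 0.45}
    - {"dx": -9, "dy": 0, "dz": 4.5, "turn": 0, "jaw": 0.45}
    - {"dx": -9, "dy": 0, "dz": 4.5, "turn": 0, "jaw": 0.45}

```text
time: 9.25
tool_pos: [0.4236, 0.2362, 0.0508]
tool_rot: [-0.0, -0.256, 0.967, -0.0]
contact_force: [-4.6, -2.0, 10.4]
gripper_width: 0.732
grasp_force: 69.1
```

Call:
apply_moves:
  series:
    - {"dx": -3, "dy": 0, "dz": 1, "turn": 0, "jaw": 0.45}
    - {"dx": -6, "dy": 0, "dz": 2, "turn": 0, "jaw": 0.45}
    - {"dx": -9, "dy": 0, "dz": 3.5, "turn": 0, "jaw": 0.45}
    - {"dx": -9, "dy": 0, "dz": 3.5, "turn": 0, "jaw": 0.45}

```text
time: 9.58
tool_pos: [0.4316, 0.2407, 0.0474]
tool_rot: [-0.0, -0.256, 0.967, -0.0]
contact_force: [-3.8, -2.5, 9.2]
gripper_width: 0.738
grasp_force: 69.7
```

Call:
apply_moves:
  series:
    - {"dx": -3, "dy": 0, "dz": 1.5, "turn": 0, "jaw": 0.45}
    - {"dx": -6, "dy": 0, "dz": 3.5, "turn": 0, "jaw": 0.45}
    - {"dx": -7, "dy": 0, "dz": 4.5, "turn": 0, "jaw": 0.45}
    - {"dx": -8, "dy": 0, "dz": 5.5, "turn": 0, "jaw": 0.45}
    - {"dx": -8, "dy": 0, "dz": 5.5, "turn": 0, "jaw": 0.45}

```text
time: 10.0
tool_pos: [0.4391, 0.2449, 0.0424]
tool_rot: [0.001, -0.256, 0.967, 0.0]
contact_force: [-3.4, -1.4, 10.4]
gripper_width: 0.736
grasp_force: 70.6
```

Call:
apply_moves:
  series:
    - {"dx": -1, "dy": 0, "dz": 1, "turn": 0, "jaw": 0.45}
    - {"dx": -1, "dy": 0, "dz": 2, "turn": 0, "jaw": 0.45}
    - {"dx": -1, "dy": 0, "dz": 2, "turn": 0, "jaw": 0.45}

```text
time: 10.25
tool_pos: [0.4407, 0.2458, 0.041]
tool_rot: [0.002, -0.256, 0.967, 0.0]
contact_force: [-3.5, 0.2, 11.5]
gripper_width: 0.741
grasp_force: 71.0
```

```bash
python3 - <<'E'
from h import *
wsnap('w6',['battery_block'])
s=grab_frame('scene'); save(s,'s6')
a=cv2.imread('pics/w6.png'); b=cv2.imread('pics/s6.png'); tp=state()['tool_pos']; u=proj(s,[tp])[0].astype(int)
b=cv2.resize(b[u[1]-60:u[1]+60,u[0]-60:u[0]+60],(480,480)); cv2.imwrite('pics/v6.png',cv2.resize(np.hstack([b,a]),(800,343)))
E
```

```text
tcp [0.4406 0.2458 0.041 ] q [ 1.700e-03 -2.562e-01  9.666e-01  3.000e-04] t 10.3 w 0.736
battery_block 0.93 [525, 306, 638, 470] [582. 388.] [162. 114.] 90.0
battery_block 0.66 [218, 219, 423, 420] [321.5 319.5] [201. 203.] 0.0
```

View pics/v6.png

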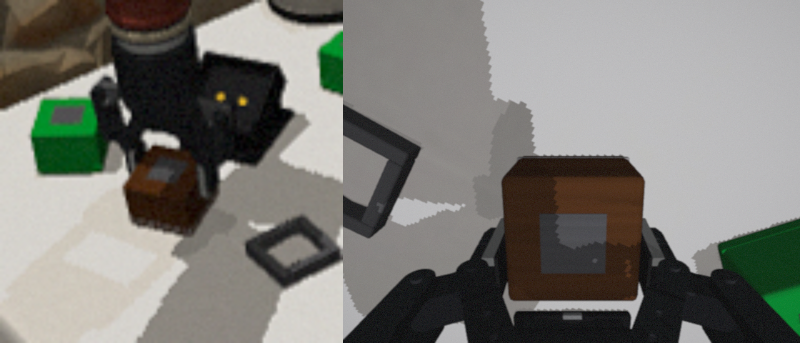

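The picture shows the block nearly upright on the table, its near side now visible at (572,165). I'm pressing a little more until the force rises.

Call:
apply_moves:
  series:
    - {"dx": -1, "dy": 0, "dz": 1, "turn": 0, "jaw": 0.45}
    - {"dx": -1, "dy": 0, "dz": 2, "turn": 0, "jaw": 0.45}
    - {"dx": -1, "dy": 0, "dz": 2, "turn": 0, "jaw": 0.45}

```text
time: 10.65
tool_pos: [0.4422, 0.2467, 0.0396]
tool_rot: [0.003, -0.256, 0.967, 0.001]
contact_force: [-1.1, 0.4, 12.7]
gripper_width: 0.74
grasp_force: 71.5
```

Call:
apply_moves:
  series:
    - {"dx": 0, "dy": 0, "dz": 1, "turn": 0, "jaw": 0.45}
    - {"dx": 0, "dy": 0, "dz": 2, "turn": 0, "jaw": 0.45}
    - {"dx": 0, "dy": 0, "dz": 2, "turn": 0, "jaw": 0.45}

```text
time: 10.9
tool_pos: [0.4434, 0.2473, 0.0384]
tool_rot: [0.004, -0.256, 0.967, 0.001]
contact_force: [-0.1, 2.3, 13.5]
gripper_width: 0.74
grasp_force: 71.6
```

Call:
apply_moves:
  series:
    - {"dx": 0, "dy": 0, "dz": -2, "turn": 0, "jaw": 0.25}
    - {"dx": 0, "dy": 0, "dz": -2, "turn": 0, "jaw": 0.1}
    - {"dx": 0, "dy": 0, "dz": -2, "turn": 0, "jaw": 0}
    - {"dx": 0, "dy": 0, "dz": -2, "turn": 0, "jaw": 0}
    - {"dx": 0, "dy": 0, "dz": -2, "turn": 0, "jaw": 0}

```text
time: 11.32
tool_pos: [0.439, 0.2451, 0.0353]
tool_rot: [-0.001, -0.256, 0.967, -0.0]
contact_force: [0.1, 0.5, -0.2]
gripper_width: 1.004
grasp_force: 0.0
```

Call:
apply_moves:
  series:
    - {"dx": 0, "dy": 0, "dz": -30, "turn": 0, "jaw": 0}
    - {"dx": 0, "dy": 0, "dz": -65, "turn": 0, "jaw": 0}
    - {"dx": 0, "dy": 0, "dz": -100, "turn": 0, "jaw": 0}
    - {"dx": -20, "dy": 0, "dz": -125, "turn": 0, "jaw": 0}
    - {"dx": -40, "dy": 0, "dz": -150, "turn": 0, "jaw": 0}

```text
time: 11.73
tool_pos: [0.4741, 0.2652, 0.1874]
tool_rot: [0.0, -0.256, 0.967, 0.0]
contact_force: [0.6, -0.0, -0.2]
gripper_width: 1.0
grasp_force: 0.0
```

Call:
apply_moves:
  series:
    - {"dx": 0, "dy": 0, "dz": 0, "turn": 0, "jaw": 0}
    - {"dx": 0, "dy": 0, "dz": 0, "turn": 0, "jaw": 0}
    - {"dx": 0, "dy": 0, "dz": 0, "turn": 0, "jaw": 0}

```text
time: 11.98
tool_pos: [0.4733, 0.2648, 0.1844]
tool_rot: [-0.001, -0.256, 0.967, -0.0]
contact_force: [-0.0, 0.8, -0.7]
gripper_width: 0.998
grasp_force: 0.0
```

```bash
cat > f2.py <<'E'
from fit import *
import glob,sys
def best(n,name,P):
    f=load(n); p=proj(f,[P])[0]; c=[]
    for g in glob.glob(f'{n}_{name}?.npy'):
        m=mask(g[:-4]); ys,xs=np.nonzero(m); c.append((np.hypot(xs.mean()-p[0],ys.mean()-p[1]),g))
    print(n,name,p.round(),round(min(c)[0],1)); return f,mask(min(c)[1][:-4])
E
python3 - <<'E'
from f2 import *
wsnap('w7',['battery_block','spacer_frame'])
v=best('w7','battery_block',[.432,.24,.025])
for y in(.35,.65): print(*[x.round(4) for x in fit([v],box(.064,.064,0,.05),[.432,.24,.0,y])])
E
```

```text
tcp [0.4727 0.2645 0.1836] q [-1.900e-03 -2.562e-01  9.666e-01 -2.000e-04] t 12.03 w 1.001
battery_block 0.84 [191, 395, 269, 470] [228.2 433.9] [74.1 72. ] 10.3
battery_block 0.83 [272, 110, 374, 213] [321. 162.] [100. 100.] 90.0
battery_block 0.6 [445, 166, 571, 290] [510.6 226.3] [105.1 113.7] 71.3
battery_block 0.36 [22, 273, 110, 347] [ 65.8 308.8] [82.7 76.4] 45.0
spacer_frame 0.93 [76, 56, 196, 179] [134.2 117.9] [106.6  92.4] 29.0
spacer_frame 0.64 [23, 272, 110, 347] [ 66. 309.] [82.  76.4] 45.0
w7 battery_block [318. 152.] 10.3
[ 0.4368  0.2448 -0.0052  0.5152] 0.0094
[ 0.4368  0.2448 -0.0057  0.5151] 0.0095
```

The fit shows the block flat and square to the tool at (0.4365, 0.2447). I'm regrasping it level at mid-height.

Call:
apply_moves:
  series:
    - {"dx": 20, "dy": 0.7, "dz": 10, "turn": 0, "jaw": 0}
    - {"dx": 41.3, "dy": 0.7, "dz": 30, "turn": 0, "jaw": 0}
    - {"dx": 41.3, "dy": 0.7, "dz": 65, "turn": 0, "jaw": 0}
    - {"dx": 41.3, "dy": 0.7, "dz": 95, "turn": 0, "jaw": 0}
    - {"dx": 41.3, "dy": 0.7, "dz": 115, "turn": 0, "jaw": 0}

```text
time: 12.55
tool_pos: [0.4348, 0.244, 0.0666]
tool_rot: [-0.003, -0.256, 0.967, -0.0]
contact_force: [-0.5, -0.4, -0.4]
gripper_width: 1.003
grasp_force: 0.0
```

Call:
apply_moves:
  series:
    - {"dx": 0, "dy": 0, "dz": 15, "turn": 0, "jaw": 0}
    - {"dx": 0, "dy": 0, "dz": 27, "turn": 0, "jaw": 0}
    - {"dx": 0, "dy": 0, "dz": 34, "turn": 0, "jaw": 0}
    - {"dx": 0, "dy": 0, "dz": 34, "turn": 0, "jaw": 0}

```text
time: 12.88
tool_pos: [0.4363, 0.2446, 0.0347]
tool_rot: [-0.002, -0.256, 0.967, -0.0]
contact_force: [-0.3, -0.7, -0.8]
gripper_width: 1.0
grasp_force: 0.0
```

Call:
apply_moves:
  series:
    - {"dx": 0, "dy": 0, "dz": 0, "turn": 0, "jaw": 0.15}
    - {"dx": 0, "dy": 0, "dz": 0, "turn": 0, "jaw": 0.3}
    - {"dx": 0, "dy": 0, "dz": 0, "turn": 0, "jaw": 0.45}
    - {"dx": 0, "dy": 0, "dz": 0, "turn": 0, "jaw": 0.45}
    - {"dx": 0, "dy": 0, "dz": 0, "turn": 0, "jaw": 0.45}

```text
time: 13.3
tool_pos: [0.4391, 0.2458, 0.0383]
tool_rot: [0.001, -0.256, 0.967, 0.0]
contact_force: [1.1, -0.3, 5.0]
gripper_width: 0.738
grasp_force: 68.2
```

Call:
apply_moves:
  series:
    - {"dx": 0, "dy": 0, "dz": -20, "turn": 0, "jaw": 0.45}
    - {"dx": 0, "dy": 0, "dz": -45, "turn": 0, "jaw": 0.45}
    - {"dx": 0, "dy": 0, "dz": -75, "turn": 0, "jaw": 0.45}
    - {"dx": 0, "dy": 0, "dz": -110, "turn": 0, "jaw": 0.45}
    - {"dx": 0, "dy": 0, "dz": -146, "turn": 0, "jaw": 0.45}

```text
time: 13.72
tool_pos: [0.4364, 0.2448, 0.1825]
tool_rot: [-0.002, -0.256, 0.967, -0.0]
contact_force: [1.3, -0.4, -3.0]
gripper_width: 0.739
grasp_force: 67.4
```

Call:
apply_moves:
  series:
    - {"dx": 4, "dy": -25, "dz": 0, "turn": 0, "jaw": 0.45}
    - {"dx": 9, "dy": -55, "dz": 0, "turn": 0, "jaw": 0.45}
    - {"dx": 14, "dy": -85, "dz": 0, "turn": 0, "jaw": 0.45}
    - {"dx": 20, "dy": -115, "dz": 0, "turn": 0, "jaw": 0.45}
    - {"dx": 25, "dy": -145, "dz": 0, "turn": 0, "jaw": 0.45}

```text
time: 14.13
tool_pos: [0.4874, 0.1057, 0.182]
tool_rot: [-0.001, -0.256, 0.967, 0.0]
contact_force: [0.9, 0.2, -2.6]
gripper_width: 0.737
grasp_force: 67.6
```

Call:
apply_moves:
  series:
    - {"dx": 5, "dy": -29, "dz": 0, "turn": 0, "jaw": 0.45}
    - {"dx": 10, "dy": -58, "dz": 0, "turn": 0, "jaw": 0.45}
    - {"dx": 15, "dy": -87, "dz": 0, "turn": 0, "jaw": 0.45}
    - {"dx": 20, "dy": -116, "dz": 0, "turn": 0, "jaw": 0.45}
    - {"dx": 25, "dy": -145, "dz": 0, "turn": 0, "jaw": 0.45}

```text
time: 14.55
tool_pos: [0.5376, -0.0327, 0.1818]
tool_rot: [-0.001, -0.256, 0.967, 0.0]
contact_force: [0.7, 1.3, -2.0]
gripper_width: 0.736
grasp_force: 67.6
```

Call:
apply_moves:
  series:
    - {"dx": 5, "dy": -30, "dz": 0, "turn": 0.104, "jaw": 0.45}
    - {"dx": 10, "dy": -60, "dz": 0, "turn": 0.208, "jaw": 0.45}
    - {"dx": 15, "dy": -90, "dz": 0, "turn": 0.312, "jaw": 0.45}
    - {"dx": 20, "dy": -116, "dz": 0, "turn": 0.416, "jaw": 0.45}
    - {"dx": 23, "dy": -136, "dz": 0, "turn": 0.518, "jaw": 0.45}

```text
time: 14.97
tool_pos: [0.5852, -0.1629, 0.1817]
tool_rot: [-0.001, 0.003, 1.0, 0.0]
contact_force: [-0.9, 0.3, -2.4]
gripper_width: 0.734
grasp_force: 67.6
```

Call:
apply_moves:
  series:
    - {"dx": 0, "dy": 0, "dz": 0, "turn": 0, "jaw": 0.45}
    - {"dx": 0, "dy": 0, "dz": 0, "turn": 0, "jaw": 0.45}
    - {"dx": 0, "dy": 0, "dz": 0, "turn": 0, "jaw": 0.45}

```text
time: 15.22
tool_pos: [0.5848, -0.1603, 0.1818]
tool_rot: [-0.001, -0.001, 1.0, 0.001]
contact_force: [-0.8, 0.3, -3.1]
gripper_width: 0.741
grasp_force: 67.6
```

```bash
python3 - <<'E'
from h import *
wsnap('w8',['battery_block','stand'])
E
```

```text
tcp [ 0.5849 -0.16    0.182 ] q [-7.e-04 -8.e-04  1.e+00  5.e-04] t 15.27 w 0.739
battery_block 0.7 [219, 220, 423, 426] [321.5 324.5] [205. 201.] 90.0
stand 0.75 [222, 0, 407, 165] [317.2  73.9] [168.7 168.8] 82.9
```

View pics/w8.png

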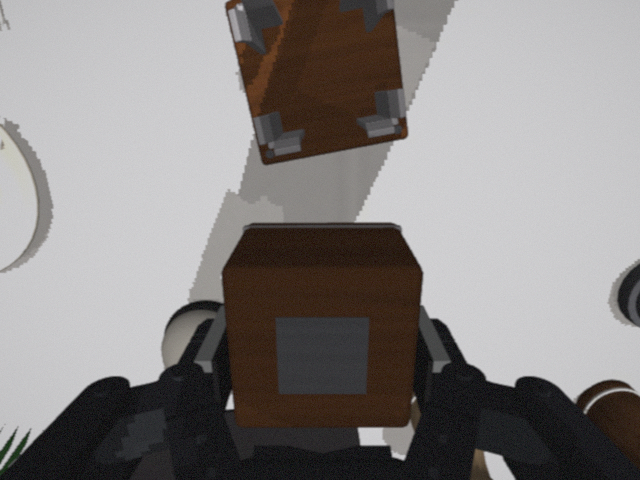

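The picture shows the stand at (317,74), turned about 8° and slightly cropped at the top. The block is held level and straight in front, its top patch at (322,356). I'm rising a bit for a full view.

Call:
apply_moves:
  series:
    - {"dx": -5, "dy": 0, "dz": -18, "turn": 0, "jaw": 0.45}
    - {"dx": -10, "dy": 0, "dz": -36, "turn": 0, "jaw": 0.45}
    - {"dx": -15, "dy": 0, "dz": -54, "turn": 0, "jaw": 0.45}
    - {"dx": -20, "dy": 0, "dz": -70, "turn": 0, "jaw": 0.45}
    - {"dx": -20, "dy": 0, "dz": -70, "turn": 0, "jaw": 0.45}

```text
time: 15.78
tool_pos: [0.6077, -0.1607, 0.2577]
tool_rot: [0.004, -0.001, 1.0, -0.001]
contact_force: [0.2, 0.7, -1.6]
gripper_width: 0.738
grasp_force: 67.8
```

Call:
apply_moves:
  series:
    - {"dx": 0, "dy": 0, "dz": 0, "turn": 0, "jaw": 0.45}
    - {"dx": 0, "dy": 0, "dz": 0, "turn": 0, "jaw": 0.45}
    - {"dx": 0, "dy": 0, "dz": 0, "turn": 0, "jaw": 0.45}

```text
time: 16.03
tool_pos: [0.6044, -0.1603, 0.2507]
tool_rot: [-0.002, -0.0, 1.0, 0.001]
contact_force: [-0.9, 0.3, -2.9]
gripper_width: 0.739
grasp_force: 67.8
```

```bash
cat > f3.py <<'E'
from f2 import *
wsnap('w9',['battery_block','stand'])
wsnap('t9',['stand'],'top')
ST=np.vstack([box(.11,.11,0,.01),box(.08,.08,.07,.079)])
w9=best('w9','stand',[.483,-.161,.02]); t9=best('t9','stand',[.483,-.161,.02])
for n,v in(('wrist',[w9]),('both',[w9,t9])): print(n,*[x.round(4) for x in fit(v,ST,[.483,-.161,0,.12])])
p=state()['tool_pos']
b=best('w9','battery_block',p); print('block',*[x.round(4) for x in fit([b],box(.064,.064,0,.05),[p[0],p[1],p[2]-.036,0])])
b=best('w8','battery_block',[.5849,-.16,.182]); print('block8',*[x.round(4) for x in fit([b],box(.064,.064,0,.05),[.5849,-.16,.145,0])])
E
python3 f3.py
```

```text
tcp [ 0.6045 -0.1604  0.2507] q [-1.5e-03 -2.0e-04  1.0e+00  6.0e-04] t 16.08 w 0.736
battery_block 0.62 [221, 221, 424, 428] [321.9 324.8] [205.7 201. ] 89.5
battery_block 0.39 [421, 417, 485, 475] [455.6 436.5] [83.4 25.7] 49.1
stand 0.71 [241, 0, 392, 131] [320.9  54.4] [134.5 135.6] 79.9
tcp [ 0.6049 -0.1608  0.2516] q [-9.e-04 -1.e-04  1.e+00  3.e-04] t 16.23 w 0.737
w9 stand [319.  50.] 9.6Traceback (most recent call last):
  File "f3.py", line 5, in <module>
    w9=best('w9','stand',[.483,-.161,.02]); t9=best('t9','stand',[.483,-.161,.02])
                                               ~~~~^^^^^^^^^^^^^^^^^^^^^^^^^^^^^^^
  File "f2.py", line 7, in best
    print(n,name,p.round(),round(min(c)[0],1)); return f,mask(min(c)[1][:-4])
                                 ~~~^^^
ValueError: min() iterable argument is empty
```

Call:
apply_moves:
  series:
    - {"dx": 15, "dy": 0, "dz": 0, "turn": 0, "jaw": 0.45}
    - {"dx": 30, "dy": 0, "dz": 0, "turn": 0, "jaw": 0.45}
    - {"dx": 42, "dy": 0, "dz": 0, "turn": 0, "jaw": 0.45}
    - {"dx": 42, "dy": 0, "dz": 0, "turn": 0, "jaw": 0.45}
    - {"dx": 42, "dy": 0, "dz": 0, "turn": 0, "jaw": 0.45}

```text
time: 16.7
tool_pos: [0.5634, -0.161, 0.2529]
tool_rot: [0.0, 0.0, 1.0, -0.0]
contact_force: [0.0, -0.3, -2.5]
gripper_width: 0.736
grasp_force: 67.8
```

```bash
cat > f3.py <<'E'
from f2 import *
wsnap('w10',['battery_block','stand'])
ST=np.vstack([box(.11,.11,0,.01),box(.08,.08,.07,.079)])
w=best('w10','stand',[.483,-.161,.02])
for y in(.1,.2): print('stand',*[x.round(4) for x in fit([w],ST,[.483,-.161,0,y])])
print('base only',*[x.round(4) for x in fit([w],box(.11,.11,0,.01),[.483,-.161,0,.12])])
p=state()['tool_pos']
b=best('w10','battery_block',p); print('block',p,*[x.round(4) for x in fit([b],box(.064,.064,0,.05),[p[0],p[1],p[2]-.036,0])])
b=best('w8','battery_block',[.5849,-.16,.182]); print('block8',*[x.round(4) for x in fit([b],box(.064,.064,0,.05),[.5849,-.16,.145,0])])
E
python3 f3.py
```

```text
tcp [ 0.5638 -0.161   0.2529] q [ 4.e-04  0.e+00  1.e+00 -0.e+00] t 16.75 w 0.738
battery_block 0.8 [221, 222, 425, 430] [321.5 325. ] [206. 201.] 90.0
stand 0.97 [245, 21, 392, 173] [322.2  99.7] [132.4 130.8] 78.7
w10 stand [320. 102.] 3.8
stand [ 0.4842 -0.1597 -0.0039  0.1899] 0.0096
stand [ 0.4842 -0.1597 -0.0044  0.1911] 0.0098
base only [ 0.4842 -0.1597 -0.0038  0.1885] 0.0097
w10 battery_block [317. 347.] 22.9
block [ 0.56399823 -0.16101298  0.25284206] [ 0.5619 -0.1595  0.2102  0.0012] 0.0088
w8 battery_block [318. 346.] 22.0
block8 [ 0.5833 -0.1588  0.1386  0.0006] 0.0081
```

Call:
apply_moves:
  series:
    - {"dx": 0, "dy": 8, "dz": 15, "turn": -0.1, "jaw": 0.45}
    - {"dx": 0, "dy": 15.5, "dz": 30, "turn": -0.19, "jaw": 0.45}
    - {"dx": 0, "dy": 15.5, "dz": 40, "turn": -0.19, "jaw": 0.45}
    - {"dx": 0, "dy": 15.5, "dz": 40, "turn": -0.19, "jaw": 0.45}
    - {"dx": 0, "dy": 15.5, "dz": 40, "turn": -0.19, "jaw": 0.45}

```text
time: 17.27
tool_pos: [0.5634, -0.1455, 0.212]
tool_rot: [-0.001, -0.094, 0.996, 0.0]
contact_force: [0.3, 0.2, -2.8]
gripper_width: 0.74
grasp_force: 67.6
```

Call:
apply_moves:
  series:
    - {"dx": 0, "dy": 0, "dz": 0, "turn": 0, "jaw": 0.45}
    - {"dx": 0, "dy": 0, "dz": 0, "turn": 0, "jaw": 0.45}
    - {"dx": 0, "dy": 0, "dz": 0, "turn": 0, "jaw": 0.45}

```text
time: 17.52
tool_pos: [0.5641, -0.1459, 0.2141]
tool_rot: [0.001, -0.095, 0.996, -0.0]
contact_force: [-0.4, -0.0, -3.2]
gripper_width: 0.739
grasp_force: 67.6
```

```bash
cat > f4.py <<'E'
from f2 import *
def tool():
    s=state(); q=s['tool_rot']; return s['tool_pos'],Ro.from_quat([*q[1:],q[0]]).as_matrix()
n=sys.argv[1]
wsnap(n,['battery_block','stand'])
ST=np.vstack([box(.11,.11,0,.01),box(.08,.08,.07,.079)])
p,R=tool()
S,e=fit([best(n,'stand',[.483,-.161,.02])],ST,[.484,-.16,0,.19]); print('stand',S.round(4),round(e,4))
B,e=fit([best(n,'battery_block',p)],box(.064,.064,0,.05),[p[0],p[1],p[2]-.04,.19]); print('block',B.round(4),round(e,4))
print('stand-block in tool mm',(R.T@(S[:3]-B[:3])*1e3).round(1),'dyaw',round(S[3]-B[3],4),'block-tcp',(R.T@(B[:3]-p)*1e3).round(1),'stand-tcp',(R.T@(S[:3]-p)*1e3).round(1))
E
python3 f4.py w11
```

```text
tcp [ 0.564  -0.1459  0.2138] q [ 7.000e-04 -9.460e-02  9.955e-01 -4.000e-04] t 17.57 w 0.737
battery_block 0.69 [221, 222, 420, 426] [321.5 325. ] [204. 201.] 90.0
stand 0.79 [246, 22, 397, 172] [322.5  96.5] [147. 149.] 0.0
w11 stand [321.  99.] 4.0
stand [ 0.4842 -0.1598 -0.0022  0.1857] 0.006
w11 battery_block [319. 343.] 18.8
block [ 0.5635 -0.1446  0.1701  0.1895] 0.0112
stand-block in tool mm [8.080e+01 1.000e-01 1.722e+02] dyaw -0.0037 block-tcp [ 0.1  1.1 43.3] stand-tcp [ 80.9   1.2 215.6]
```

Call:
apply_moves:
  series:
    - {"dx": 20, "dy": 0, "dz": 0, "turn": 0, "jaw": 0.45}
    - {"dx": 45, "dy": 0, "dz": 0, "turn": 0, "jaw": 0.45}
    - {"dx": 70, "dy": 0, "dz": 10, "turn": 0, "jaw": 0.45}
    - {"dx": 80.5, "dy": 0, "dz": 30, "turn": 0, "jaw": 0.45}
    - {"dx": 80.5, "dy": 0, "dz": 55, "turn": 0, "jaw": 0.45}

```text
time: 18.08
tool_pos: [0.4841, -0.1617, 0.1596]
tool_rot: [0.002, -0.094, 0.996, -0.002]
contact_force: [1.1, -0.6, -3.1]
gripper_width: 0.739
grasp_force: 67.7
```

Call:
apply_moves:
  series:
    - {"dx": 0, "dy": 0, "dz": 18, "turn": 0, "jaw": 0.45}
    - {"dx": 0, "dy": 0, "dz": 29, "turn": 0, "jaw": 0.45}
    - {"dx": 0, "dy": 0, "dz": 29, "turn": 0, "jaw": 0.45}
    - {"dx": 0, "dy": 0, "dz": 29, "turn": 0, "jaw": 0.45}
    - {"dx": 0, "dy": 0, "dz": 29, "turn": 0, "jaw": 0.45}

```text
time: 18.5
tool_pos: [0.4855, -0.1611, 0.1304]
tool_rot: [0.001, -0.095, 0.995, -0.001]
contact_force: [-0.3, 0.1, -2.1]
gripper_width: 0.739
grasp_force: 67.6
```

```bash
python3 - <<'E'
from h import *
f=wsnap('w12',[]); p=state()['tool_pos']
s=grab_frame('scene'); save(s,'s12'); u=proj(s,[[p[0],p[1],.08]])[0].astype(int)
c,sn=np.cos(.187),np.sin(.187); S=np.array([.4845,-.160])
img=cv2.imread('pics/w12.png'); b=cv2.imread('pics/s12.png')
b=cv2.resize(b[u[1]-50:u[1]+50,u[0]-40:u[0]+40],(384,480)); cv2.imwrite('pics/v12.png',cv2.resize(np.hstack([b,img]),(800,375)))
E
```

```text
tcp [ 0.4857 -0.1612  0.1307] q [ 1.300e-03 -9.500e-02  9.955e-01 -8.000e-04] t 18.55 w 0.735
```

View pics/v12.png

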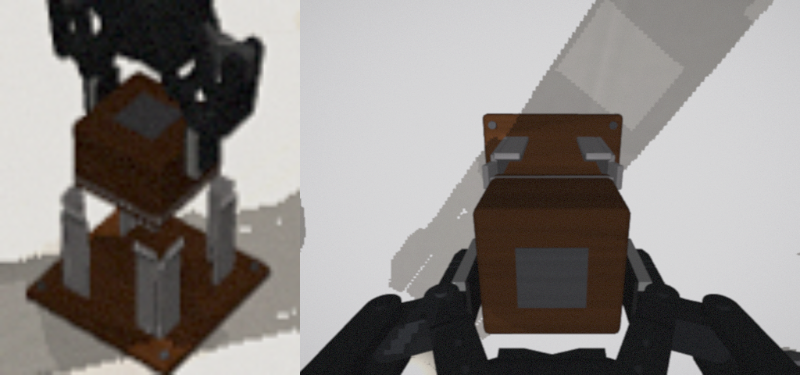

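The picture shows the block over the pocket, square and centred between the near posts (centre about 553, posts at 486 and 622). I'm lowering it, watching the force.

Call:
apply_moves:
  series:
    - {"dx": 0, "dy": 0, "dz": 6, "turn": 0, "jaw": 0.45}
    - {"dx": 0, "dy": 0, "dz": 12, "turn": 0, "jaw": 0.45}
    - {"dx": 0, "dy": 0, "dz": 18, "turn": 0, "jaw": 0.45}
    - {"dx": 0, "dy": 0, "dz": 24, "turn": 0, "jaw": 0.45}
    - {"dx": 0, "dy": 0, "dz": 30, "turn": 0, "jaw": 0.45}

```text
time: 19.02
tool_pos: [0.4854, -0.1608, 0.0989]
tool_rot: [0.001, -0.095, 0.995, -0.0]
contact_force: [4.1, -0.1, -0.3]
gripper_width: 0.741
grasp_force: 67.7
```

Call:
apply_moves:
  series:
    - {"dx": 0, "dy": 0, "dz": 4, "turn": 0, "jaw": 0.45}
    - {"dx": 0, "dy": 0, "dz": 8, "turn": 0, "jaw": 0.45}
    - {"dx": 0, "dy": 0, "dz": 12, "turn": 0, "jaw": 0.45}
    - {"dx": 0, "dy": 0, "dz": 12, "turn": 0, "jaw": 0.45}

```text
time: 19.35
tool_pos: [0.4854, -0.1607, 0.0865]
tool_rot: [0.001, -0.095, 0.995, -0.0]
contact_force: [7.0, 1.0, -4.7]
gripper_width: 0.738
grasp_force: 67.5
```

The stand pushes toward +x with 7 N, so the block sits a little too far toward the robot. I'm easing 1.5 mm out and continuing.

Call:
apply_moves:
  series:
    - {"dx": -0.7, "dy": 0, "dz": 0, "turn": 0, "jaw": 0.45}
    - {"dx": -1.5, "dy": 0, "dz": 0, "turn": 0, "jaw": 0.45}
    - {"dx": -1.5, "dy": 0, "dz": 0, "turn": 0, "jaw": 0.45}

```text
time: 19.6
tool_pos: [0.4855, -0.1604, 0.0862]
tool_rot: [-0.001, -0.095, 0.995, -0.0]
contact_force: [2.6, -1.0, -3.6]
gripper_width: 0.739
grasp_force: 67.6
```

Call:
apply_moves:
  series:
    - {"dx": 0, "dy": 0, "dz": 5, "turn": 0, "jaw": 0.45}
    - {"dx": 0, "dy": 0, "dz": 10, "turn": 0, "jaw": 0.45}
    - {"dx": 0, "dy": 0, "dz": 15, "turn": 0, "jaw": 0.45}
    - {"dx": 0, "dy": 0, "dz": 15, "turn": 0, "jaw": 0.45}

```text
time: 19.93
tool_pos: [0.4853, -0.16, 0.0703]
tool_rot: [-0.0, -0.095, 0.995, 0.001]
contact_force: [3.3, 0.4, -5.0]
gripper_width: 0.737
grasp_force: 67.5
```

Call:
apply_moves:
  series:
    - {"dx": -0.7, "dy": 0, "dz": 3, "turn": 0, "jaw": 0.45}
    - {"dx": -0.7, "dy": 0, "dz": 8, "turn": 0, "jaw": 0.45}
    - {"dx": -0.7, "dy": 0, "dz": 13, "turn": 0, "jaw": 0.45}
    - {"dx": -0.7, "dy": 0, "dz": 16, "turn": 0, "jaw": 0.45}
    - {"dx": -0.7, "dy": 0, "dz": 16, "turn": 0, "jaw": 0.45}

```text
time: 20.35
tool_pos: [0.4856, -0.1598, 0.0544]
tool_rot: [-0.001, -0.095, 0.995, 0.001]
contact_force: [-0.8, -0.4, -2.6]
gripper_width: 0.738
grasp_force: 67.7
```

Call:
apply_moves:
  series:
    - {"dx": 0, "dy": 0, "dz": 2, "turn": 0, "jaw": 0.45}
    - {"dx": 0, "dy": 0, "dz": 4, "turn": 0, "jaw": 0.45}
    - {"dx": 0, "dy": 0, "dz": 4, "turn": 0, "jaw": 0.45}

```text
time: 20.6
tool_pos: [0.4864, -0.1602, 0.0515]
tool_rot: [-0.0, -0.095, 0.995, 0.0]
contact_force: [-0.0, 1.0, -3.3]
gripper_width: 0.74
grasp_force: 67.7
```

Call:
apply_moves:
  series:
    - {"dx": 0, "dy": 0, "dz": 1, "turn": 0, "jaw": 0.45}
    - {"dx": 0, "dy": 0, "dz": 2, "turn": 0, "jaw": 0.45}
    - {"dx": 0, "dy": 0, "dz": 2, "turn": 0, "jaw": 0.45}

```text
time: 20.85
tool_pos: [0.4866, -0.1602, 0.0497]
tool_rot: [-0.0, -0.095, 0.995, 0.0]
contact_force: [-0.2, -0.6, -3.4]
gripper_width: 0.738
grasp_force: 67.7
```

Call:
apply_moves:
  series:
    - {"dx": 0, "dy": 0, "dz": 1, "turn": 0, "jaw": 0.45}
    - {"dx": 0, "dy": 0, "dz": 2, "turn": 0, "jaw": 0.45}
    - {"dx": 0, "dy": 0, "dz": 2, "turn": 0, "jaw": 0.45}

```text
time: 21.1
tool_pos: [0.4868, -0.1604, 0.0483]
tool_rot: [0.0, -0.095, 0.995, -0.0]
contact_force: [-1.9, 0.7, 1.3]
gripper_width: 0.736
grasp_force: 68.0
```

Call:
apply_moves:
  series:
    - {"dx": 0, "dy": 0, "dz": 1, "turn": 0, "jaw": 0.45}
    - {"dx": 0, "dy": 0, "dz": 1.5, "turn": 0, "jaw": 0.45}
    - {"dx": 0, "dy": 0, "dz": 1.5, "turn": 0, "jaw": 0.45}

```text
time: 21.35
tool_pos: [0.4869, -0.1604, 0.0483]
tool_rot: [-0.0, -0.095, 0.995, 0.0]
contact_force: [-6.9, 3.8, 13.2]
gripper_width: 0.735
grasp_force: 69.7
```

The block is seated: the height stops at 0.0483 m and the force rises. I'm releasing and rising.

Call:
apply_moves:
  series:
    - {"dx": 0, "dy": 0, "dz": -1.5, "turn": 0, "jaw": 0.45}
    - {"dx": 0, "dy": 0, "dz": -1.5, "turn": 0, "jaw": 0.2}
    - {"dx": 0, "dy": 0, "dz": -1.5, "turn": 0, "jaw": 0.1}
    - {"dx": 0, "dy": 0, "dz": -1.5, "turn": 0, "jaw": 0.0}
    - {"dx": 0, "dy": 0, "dz": -1.5, "turn": 0, "jaw": 0.0}

```text
time: 21.77
tool_pos: [0.4867, -0.1603, 0.0478]
tool_rot: [0.0, -0.095, 0.995, -0.0]
contact_force: [0.2, 0.1, -0.3]
gripper_width: 1.001
grasp_force: 0.0
```

Call:
apply_moves:
  series:
    - {"dx": 0, "dy": 0, "dz": -25, "turn": 0, "jaw": 0}
    - {"dx": 0, "dy": 0, "dz": -60, "turn": 0, "jaw": 0}
    - {"dx": 0, "dy": 0, "dz": -95, "turn": 0, "jaw": 0}
    - {"dx": 0, "dy": 0, "dz": -130, "turn": 0, "jaw": 0}
    - {"dx": 0, "dy": 0, "dz": -160, "turn": 0, "jaw": 0}

```text
time: 22.18
tool_pos: [0.4869, -0.1604, 0.2103]
tool_rot: [0.001, -0.095, 0.995, -0.001]
contact_force: [0.4, -0.5, 0.2]
gripper_width: 1.002
grasp_force: 0.0
```

Call:
apply_moves:
  series:
    - {"dx": -10, "dy": 0, "dz": 0, "turn": 0, "jaw": 0}
    - {"dx": -30, "dy": 0, "dz": 0, "turn": 0, "jaw": 0}
    - {"dx": -50, "dy": 0, "dz": 0, "turn": 0, "jaw": 0}
    - {"dx": -50, "dy": 0, "dz": 0, "turn": 0, "jaw": 0}
    - {"dx": -50, "dy": 0, "dz": 0, "turn": 0, "jaw": 0}

```text
time: 22.6
tool_pos: [0.5359, -0.1505, 0.207]
tool_rot: [-0.001, -0.095, 0.995, 0.0]
contact_force: [0.4, -0.3, -0.8]
gripper_width: 0.997
grasp_force: 0.0
```

```bash
python3 f4.py w13
```

```text
tcp [ 0.5354 -0.1506  0.2069] q [-8.000e-04 -9.520e-02  9.955e-01  3.000e-04] t 22.65 w 1.004
battery_block 0.95 [273, 94, 371, 193] [321. 145.] [96. 98.] 90.0
stand 0.58 [246, 63, 392, 214] [320.5 140. ] [150. 145.] 90.0
w13 stand [319. 139.] 2.3
stand [ 0.4851 -0.1596 -0.0028  0.1914] 0.0144
w13 battery_block [317. 343.] 198.8
block [ 10.6223   0.9691 -17.6763 126.8865] 1.0001
stand-block in tool mm [ 10187.3    815.7 -17661.9] dyaw -126.6951 block-tcp [-10136.8   -815.   17871.9] stand-tcp [ 50.5   0.7 210. ]
```

The block shows square in the pocket, its mask 96x98 px centred at (321,145) against the stand's (320,140). Next the frame: I'm moving to look at it from close by.

Call:
apply_moves:
  series:
    - {"dx": -5, "dy": 25, "dz": 0, "turn": 0.05, "jaw": 0}
    - {"dx": -11, "dy": 55, "dz": 0, "turn": 0.1, "jaw": 0}
    - {"dx": -17, "dy": 85, "dz": 0, "turn": 0.15, "jaw": 0}
    - {"dx": -23, "dy": 115, "dz": 0, "turn": 0.2, "jaw": 0}
    - {"dx": -30, "dy": 145, "dz": 0, "turn": 0.24, "jaw": 0}

```text
time: 23.17
tool_pos: [0.5369, -0.0018, 0.2077]
tool_rot: [-0.0, 0.027, 1.0, -0.0]
contact_force: [0.7, -0.3, 0.6]
gripper_width: 1.0
grasp_force: 0.0
```

Call:
apply_moves:
  series:
    - {"dx": 0, "dy": 30, "dz": 0, "turn": 0, "jaw": 0}
    - {"dx": 0, "dy": 60, "dz": 0, "turn": 0, "jaw": 0}
    - {"dx": 0, "dy": 90, "dz": 0, "turn": 0, "jaw": 0}
    - {"dx": 2, "dy": 118, "dz": 0, "turn": 0, "jaw": 0}
    - {"dx": 2, "dy": 118, "dz": 0, "turn": 0, "jaw": 0}

```text
time: 23.58
tool_pos: [0.5407, 0.1187, 0.2077]
tool_rot: [-0.0, 0.023, 1.0, 0.001]
contact_force: [-0.4, 0.1, 0.2]
gripper_width: 0.999
grasp_force: 0.0
```

Call:
apply_moves:
  series:
    - {"dx": 0, "dy": 0, "dz": 0, "turn": 0, "jaw": 0}
    - {"dx": 0, "dy": 0, "dz": 0, "turn": 0, "jaw": 0}
    - {"dx": 0, "dy": 0, "dz": 0, "turn": 0, "jaw": 0}

```text
time: 23.83
tool_pos: [0.5415, 0.1141, 0.2077]
tool_rot: [-0.0, 0.026, 1.0, -0.0]
contact_force: [0.1, 0.1, -0.2]
gripper_width: 1.001
grasp_force: 0.0
```

```bash
cat > f5.py <<'E'
from f2 import *
def tool():
    s=state(); q=s['tool_rot']; return s['tool_pos'],Ro.from_quat([*q[1:],q[0]]).as_matrix()
def look(n,name,V,P,yaw):
    wsnap(n,[name]); p,R=tool()
    X,e=fit([best(n,name,P)],V,[*P,yaw]); t=np.arctan2(-R[1,0],-R[0,0])
    print(name,X.round(4),round(e,4),'in tool mm',(R.T@(X[:3]-p)*1e3).round(1),'turn',round(t-X[3],4)); return X
E
python3 -c "
from f5 import *
look('w14','spacer_frame',box(.064,.064,0,.016),[.48,.1155,0],-.05)"
```

```text
tcp [0.5416 0.114  0.2078] q [-0.000e+00  2.580e-02  9.997e-01 -2.000e-04] t 23.88 w 0.997
spacer_frame 0.97 [275, 85, 360, 171] [317.5 128. ] [86. 85.] 90.0
w14 spacer_frame [318. 128.] 0.4
spacer_frame [ 0.4802  0.1156 -0.0029 -0.0463] 0.0072 in tool mm [ 61.4  -1.6 210.6] turn -0.0053
```

Call:
apply_moves:
  series:
    - {"dx": 25, "dy": -2.8, "dz": 10, "turn": -0.005, "jaw": 0}
    - {"dx": 50, "dy": -2.8, "dz": 35, "turn": -0.005, "jaw": 0}
    - {"dx": 61.4, "dy": -2.8, "dz": 70, "turn": -0.005, "jaw": 0}
    - {"dx": 61.4, "dy": -2.8, "dz": 105, "turn": -0.005, "jaw": 0}
    - {"dx": 61.4, "dy": -2.8, "dz": 140, "turn": -0.005, "jaw": 0}

```text
time: 24.35
tool_pos: [0.4799, 0.1147, 0.0671]
tool_rot: [0.001, 0.023, 1.0, 0.0]
contact_force: [0.4, 0.6, -0.3]
gripper_width: 1.001
grasp_force: 0.0
```

Call:
apply_moves:
  series:
    - {"dx": 0, "dy": 0, "dz": 20, "turn": 0, "jaw": 0}
    - {"dx": 0, "dy": 0, "dz": 36, "turn": 0, "jaw": 0}
    - {"dx": 0, "dy": 0, "dz": 45, "turn": 0, "jaw": 0}
    - {"dx": 0, "dy": 0, "dz": 50, "turn": 0, "jaw": 0}
    - {"dx": 0, "dy": 0, "dz": 50, "turn": 0, "jaw": 0}

```text
time: 24.77
tool_pos: [0.4799, 0.115, 0.0172]
tool_rot: [-0.001, 0.023, 1.0, -0.0]
contact_force: [-0.8, 0.5, 0.3]
gripper_width: 0.999
grasp_force: 0.0
```

Call:
apply_moves:
  series:
    - {"dx": 0, "dy": 0, "dz": 0, "turn": 0, "jaw": 0.1}
    - {"dx": 0, "dy": 0, "dz": 0, "turn": 0, "jaw": 0.2}
    - {"dx": 0, "dy": 0, "dz": 0, "turn": 0, "jaw": 0.3}
    - {"dx": 0, "dy": 0, "dz": 0, "turn": 0, "jaw": 0.45}
    - {"dx": 0, "dy": 0, "dz": 0, "turn": 0, "jaw": 0.45}

```text
time: 25.18
tool_pos: [0.4819, 0.1156, 0.0198]
tool_rot: [0.002, 0.022, 1.0, 0.0]
contact_force: [-1.2, -1.1, 7.0]
gripper_width: 0.727
grasp_force: 66.3
```

Call:
apply_moves:
  series:
    - {"dx": 0, "dy": 0, "dz": -10, "turn": 0, "jaw": 0.45}
    - {"dx": 0, "dy": 0, "dz": -35, "turn": 0, "jaw": 0.45}
    - {"dx": 0, "dy": 0, "dz": -70, "turn": 0, "jaw": 0.45}
    - {"dx": 0, "dy": 0, "dz": -105, "turn": 0, "jaw": 0.45}
    - {"dx": 0, "dy": 0, "dz": -140, "turn": 0, "jaw": 0.45}

```text
time: 25.6
tool_pos: [0.4793, 0.1155, 0.1593]
tool_rot: [-0.0, 0.022, 1.0, -0.0]
contact_force: [0.1, 0.7, -1.8]
gripper_width: 0.727
grasp_force: 66.0
```

Call:
apply_moves:
  series:
    - {"dx": -10, "dy": -20, "dz": -20, "turn": 0, "jaw": 0.45}
    - {"dx": -20, "dy": -48, "dz": -40, "turn": 0, "jaw": 0.45}
    - {"dx": -30, "dy": -78, "dz": -55, "turn": 0, "jaw": 0.45}
    - {"dx": -40, "dy": -108, "dz": -57, "turn": 0, "jaw": 0.45}
    - {"dx": -50, "dy": -135, "dz": -57, "turn": 0, "jaw": 0.45}

```text
time: 26.02
tool_pos: [0.5249, -0.0232, 0.2175]
tool_rot: [0.002, 0.022, 1.0, -0.0]
contact_force: [1.3, -0.0, -1.3]
gripper_width: 0.728
grasp_force: 66.0
```

Call:
apply_moves:
  series:
    - {"dx": -10, "dy": -28, "dz": 0, "turn": -0.05, "jaw": 0.45}
    - {"dx": -20, "dy": -56, "dz": 0, "turn": -0.1, "jaw": 0.45}
    - {"dx": -30, "dy": -84, "dz": 0, "turn": -0.15, "jaw": 0.45}
    - {"dx": -40, "dy": -108, "dz": 0, "turn": -0.2, "jaw": 0.45}
    - {"dx": -46, "dy": -121, "dz": 0, "turn": -0.235, "jaw": 0.45}

```text
time: 26.43
tool_pos: [0.5646, -0.1471, 0.215]
tool_rot: [-0.0, -0.095, 0.995, -0.0]
contact_force: [-0.0, -0.1, -1.4]
gripper_width: 0.728
grasp_force: 66.0
```

Call:
apply_moves:
  series:
    - {"dx": 0, "dy": 0, "dz": 0, "turn": 0, "jaw": 0.45}
    - {"dx": 0, "dy": 0, "dz": 0, "turn": 0, "jaw": 0.45}
    - {"dx": 0, "dy": 0, "dz": 0, "turn": 0, "jaw": 0.45}
    - {"dx": 0, "dy": 0, "dz": 0, "turn": 0, "jaw": 0.45}

```text
time: 26.77
tool_pos: [0.5642, -0.1435, 0.2148]
tool_rot: [-0.0, -0.095, 0.995, 0.0]
contact_force: [0.2, 0.1, -1.3]
gripper_width: 0.726
grasp_force: 66.0
```

```bash
python3 -c "
from f5 import *
p,R=tool()
S=look('w15','stand',np.vstack([box(.11,.11,0,.01),box(.08,.08,.07,.079)]),[.4845,-.16,0],.19)
F=look('w16','spacer_frame',box(.064,.064,0,.016),[p[0],p[1],p[2]-.025],.19)
print((R.T@(S-F)[:3]*1e3).round(1))"
```

```text
tcp [ 0.5643 -0.1435  0.2148] q [-1.000e-04 -9.550e-02  9.954e-01  1.000e-04] t 26.82 w 0.727Traceback (most recent call last):
  File "<string>", line 4, in <module>
    S=look('w15','stand',np.vstack([box(.11,.11,0,.01),box(.08,.08,.07,.079)]),[.4845,-.16,0],.19)
  File "f5.py", line 6, in look
    X,e=fit([best(n,name,P)],V,[*P,yaw]); t=np.arctan2(-R[1,0],-R[0,0])
             ~~~~^^^^^^^^^^
  File "f2.py", line 7, in best
    print(n,name,p.round(),round(min(c)[0],1)); return f,mask(min(c)[1][:-4])
                                 ~~~^^^
ValueError: min() iterable argument is empty
```

View pics/w15.png

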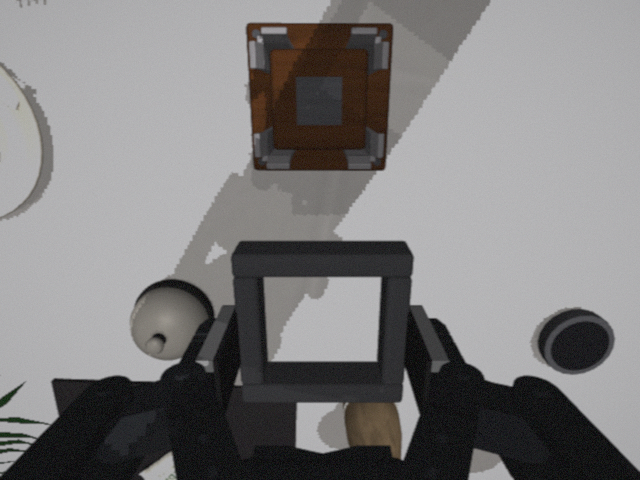

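The picture shows the block seated squarely in the pocket (top patch at (319,100)), and the frame held level and square at (322,320).

```bash
python3 -c "
from f5 import *
p,R=tool()
F=look('w16','spacer_frame',box(.064,.064,0,.016),[p[0],p[1],p[2]-.025],.19)
f=load('w16'); wsnap('w17',['battery_block','stand'])
B=fit([best('w17','battery_block',[.4855,-.16,.06])],box(.064,.064,.049,.05),[.4855,-.16,.01,.19]); print('block',B[0].round(4),B[1])
print('block-frame',(R.T@(B[0]-F)[:3]*1e3).round(1), 'ref pocket tcp', (R.T@(np.array([.4867,-.1603,p[2]])-p)*1e3).round(1))"
```

```text
tcp [ 0.5644 -0.1437  0.2149] q [ 0.     -0.0955  0.9954  0.    ] t 26.92 w 0.728
spacer_frame 0.88 [233, 242, 413, 404] [321.5 322. ] [162. 181.] 90.0
w16 spacer_frame [318. 310.] 11.0
spacer_frame [ 0.5645 -0.142   0.1918  0.1923] 0.0065 in tool mm [-0.3  1.7 23.1] turn -0.0012
tcp [ 0.5645 -0.144   0.2149] q [ 0.     -0.0953  0.9954 -0.    ] t 27.02 w 0.728
battery_block 0.64 [268, 47, 367, 151] [318.   98.5] [103. 100.] 90.0
battery_block 0.49 [232, 241, 412, 404] [321.5 321.7] [162.9 182.1] 89.5
stand 0.92 [243, 22, 394, 169] [318.9  96.1] [147.  147.5] 0.5
w17 battery_block [318. 103.] 5.3
block [ 0.484  -0.16    0.0094  0.2016] 0.012175648702594811
block-frame [ 82.4  -2.3 182.5] ref pocket tcp [79.4 -1.7  0. ]
```

Call:
apply_moves:
  series:
    - {"dx": 20, "dy": -2, "dz": 0, "turn": 0, "jaw": 0.45}
    - {"dx": 45, "dy": -2, "dz": 5, "turn": 0, "jaw": 0.45}
    - {"dx": 68, "dy": -2, "dz": 20, "turn": 0, "jaw": 0.45}
    - {"dx": 80, "dy": -2, "dz": 45, "turn": 0, "jaw": 0.45}
    - {"dx": 80, "dy": -2, "dz": 70, "turn": 0, "jaw": 0.45}

```text
time: 27.53
tool_pos: [0.4853, -0.1622, 0.1451]
tool_rot: [0.001, -0.094, 0.996, -0.001]
contact_force: [0.8, -0.3, -1.8]
gripper_width: 0.734
grasp_force: 66.0
```

Call:
apply_moves:
  series:
    - {"dx": 0, "dy": 0, "dz": 18, "turn": 0, "jaw": 0.45}
    - {"dx": 0, "dy": 0, "dz": 30, "turn": 0, "jaw": 0.45}
    - {"dx": 0, "dy": 0, "dz": 35, "turn": 0, "jaw": 0.45}
    - {"dx": 0, "dy": 0, "dz": 35, "turn": 0, "jaw": 0.45}
    - {"dx": 0, "dy": 0, "dz": 35, "turn": 0, "jaw": 0.45}

```text
time: 27.95
tool_pos: [0.4871, -0.1619, 0.1107]
tool_rot: [0.001, -0.095, 0.995, -0.0]
contact_force: [0.9, 0.2, -1.5]
gripper_width: 0.725
grasp_force: 66.0
```

Call:
apply_moves:
  series:
    - {"dx": 0, "dy": 0, "dz": 4, "turn": 0, "jaw": 0.45}
    - {"dx": 0, "dy": 0, "dz": 8, "turn": 0, "jaw": 0.45}
    - {"dx": 0, "dy": 0, "dz": 12, "turn": 0, "jaw": 0.45}
    - {"dx": 0, "dy": 0, "dz": 12, "turn": 0, "jaw": 0.45}

```text
time: 28.28
tool_pos: [0.4861, -0.1615, 0.0971]
tool_rot: [-0.0, -0.095, 0.995, 0.0]
contact_force: [0.4, -0.4, -2.4]
gripper_width: 0.724
grasp_force: 66.0
```

Call:
apply_moves:
  series:
    - {"dx": 0, "dy": 0.8, "dz": 2, "turn": 0, "jaw": 0.45}
    - {"dx": 0, "dy": 0.8, "dz": 5, "turn": 0, "jaw": 0.45}
    - {"dx": 0, "dy": 0.8, "dz": 8, "turn": 0, "jaw": 0.45}
    - {"dx": 0, "dy": 0.8, "dz": 10, "turn": 0, "jaw": 0.45}
    - {"dx": 0, "dy": 0.8, "dz": 10, "turn": 0, "jaw": 0.45}

```text
time: 28.7
tool_pos: [0.4859, -0.1607, 0.0871]
tool_rot: [-0.001, -0.095, 0.995, 0.0]
contact_force: [0.2, 0.2, -1.8]
gripper_width: 0.729
grasp_force: 66.0
```

Call:
apply_moves:
  series:
    - {"dx": 0, "dy": 0, "dz": 1.5, "turn": 0, "jaw": 0.45}
    - {"dx": 0, "dy": 0, "dz": 3, "turn": 0, "jaw": 0.45}
    - {"dx": 0, "dy": 0, "dz": 4.5, "turn": 0, "jaw": 0.45}
    - {"dx": 0, "dy": 0, "dz": 4.5, "turn": 0, "jaw": 0.45}

```text
time: 29.03
tool_pos: [0.4861, -0.1608, 0.083]
tool_rot: [-0.0, -0.095, 0.995, 0.0]
contact_force: [0.4, 0.2, -2.7]
gripper_width: 0.728
grasp_force: 66.0
```

Call:
apply_moves:
  series:
    - {"dx": 0, "dy": 0, "dz": 1, "turn": 0, "jaw": 0.45}
    - {"dx": 0, "dy": 0, "dz": 2, "turn": 0, "jaw": 0.45}
    - {"dx": 0, "dy": 0, "dz": 2, "turn": 0, "jaw": 0.45}

```text
time: 29.28
tool_pos: [0.4862, -0.1608, 0.0811]
tool_rot: [-0.0, -0.095, 0.995, 0.0]
contact_force: [0.5, -0.8, -1.8]
gripper_width: 0.73
grasp_force: 66.0
```

Call:
apply_moves:
  series:
    - {"dx": 0, "dy": 0, "dz": 1, "turn": 0, "jaw": 0.45}
    - {"dx": 0, "dy": 0, "dz": 1, "turn": 0, "jaw": 0.45}
    - {"dx": 0, "dy": 0, "dz": 1, "turn": 0, "jaw": 0.45}

```text
time: 29.53
tool_pos: [0.4862, -0.1609, 0.0803]
tool_rot: [-0.0, -0.095, 0.995, -0.0]
contact_force: [-0.3, -0.6, -0.8]
gripper_width: 0.728
grasp_force: 66.0
```

Call:
apply_moves:
  series:
    - {"dx": 0, "dy": 0, "dz": 0.7, "turn": 0, "jaw": 0.45}
    - {"dx": 0, "dy": 0, "dz": 0.7, "turn": 0, "jaw": 0.45}
    - {"dx": 0, "dy": 0, "dz": 0.7, "turn": 0, "jaw": 0.45}

```text
time: 29.78
tool_pos: [0.4864, -0.1609, 0.0799]
tool_rot: [0.0, -0.095, 0.995, -0.0]
contact_force: [-1.2, -0.8, 0.6]
gripper_width: 0.729
grasp_force: 66.2
```

The frame touches down on the block at 0.0799 m, as predicted. I'm releasing, rising and heading to the disc.

Call:
apply_moves:
  series:
    - {"dx": 0, "dy": 0, "dz": 0, "turn": 0, "jaw": 0.22}
    - {"dx": 0, "dy": 0, "dz": 0, "turn": 0, "jaw": 0.1}
    - {"dx": 0, "dy": 0, "dz": 0, "turn": 0, "jaw": 0}
    - {"dx": 0, "dy": 0, "dz": 0, "turn": 0, "jaw": 0}

```text
time: 30.12
tool_pos: [0.4864, -0.1609, 0.0797]
tool_rot: [0.0, -0.095, 0.995, -0.0]
contact_force: [-0.1, -0.3, -0.3]
gripper_width: 1.005
grasp_force: 0.0
```

Call:
apply_moves:
  series:
    - {"dx": 0, "dy": 0, "dz": -25, "turn": 0, "jaw": 0}
    - {"dx": 0, "dy": 0, "dz": -60, "turn": 0, "jaw": 0}
    - {"dx": 0, "dy": 0, "dz": -95, "turn": 0, "jaw": 0}
    - {"dx": -20, "dy": 0, "dz": -120, "turn": 0, "jaw": 0}
    - {"dx": -45, "dy": 0, "dz": -135, "turn": 0, "jaw": 0}

```text
time: 30.53
tool_pos: [0.5317, -0.1532, 0.2192]
tool_rot: [0.003, -0.094, 0.996, -0.002]
contact_force: [1.2, -1.5, 0.5]
gripper_width: 0.996
grasp_force: 0.0
```

Call:
apply_moves:
  series:
    - {"dx": -15, "dy": 0, "dz": 0, "turn": 0, "jaw": 0}
    - {"dx": -30, "dy": 0, "dz": 0, "turn": 0, "jaw": 0}
    - {"dx": -33, "dy": 0, "dz": 0, "turn": 0, "jaw": 0}
    - {"dx": -33, "dy": 0, "dz": 0, "turn": 0, "jaw": 0}
    - {"dx": -33, "dy": 0, "dz": 0, "turn": 0, "jaw": 0}

```text
time: 30.95
tool_pos: [0.5622, -0.1461, 0.2139]
tool_rot: [-0.001, -0.095, 0.995, 0.0]
contact_force: [-0.9, -0.1, 0.2]
gripper_width: 1.002
grasp_force: 0.0
```

```bash
python3 -c "
from f5 import *
p,R=tool()
F=look('w18','spacer_frame',box(.064,.064,0,.016),[.486,-.16,.06],.19)
S=look('w19','stand',np.vstack([box(.11,.11,0,.01),box(.08,.08,.07,.079)]),[.4845,-.16,0],.19)"
```

```text
tcp [ 0.562  -0.1461  0.214 ] q [-7.000e-04 -9.490e-02  9.955e-01  2.000e-04] t 31.0 w 0.997
spacer_frame 0.6 [270, 56, 373, 159] [321.  105.5] [107. 104.] 90.0
w18 spacer_frame [320. 108.] 3.6
spacer_frame [ 0.4855 -0.1596  0.0572  0.1907] 0.008 in tool mm [ 77.5   1.2 156.9] turn -0.0009
tcp [ 0.5621 -0.1462  0.2142] q [-4.000e-04 -9.470e-02  9.955e-01  1.000e-04] t 31.1 w 0.997
stand 0.89 [246, 26, 397, 174] [322.6  99.7] [147.7 146. ] 89.5
stand 0.46 [526, 472, 551, 476] [536. 476.] [24.  6.] 0.0
w19 stand [321. 105.] 5.9
stand [ 0.4844 -0.1595 -0.0047  0.1878] 0.0101 in tool mm [ 78.7   1.7 219.1] turn 0.0018
```

Call:
apply_moves:
  series:
    - {"dx": -15, "dy": 20, "dz": 0, "turn": 0, "jaw": 0}
    - {"dx": -35, "dy": 45, "dz": 0, "turn": 0, "jaw": 0}
    - {"dx": -52, "dy": 70, "dz": 0, "turn": 0, "jaw": 0}
    - {"dx": -70, "dy": 97, "dz": 0, "turn": 0, "jaw": 0}
    - {"dx": -88, "dy": 121, "dz": 0, "turn": 0, "jaw": 0}

```text
time: 31.57
tool_pos: [0.6264, -0.0094, 0.2147]
tool_rot: [0.0, -0.095, 0.996, 0.0]
contact_force: [0.2, 0.4, -0.1]
gripper_width: 0.999
grasp_force: 0.0
```

Call:
apply_moves:
  series:
    - {"dx": -18, "dy": 25, "dz": 0, "turn": 0, "jaw": 0}
    - {"dx": -36, "dy": 50, "dz": 0, "turn": 0, "jaw": 0}
    - {"dx": -54, "dy": 75, "dz": 0, "turn": 0, "jaw": 0}
    - {"dx": -72, "dy": 100, "dz": 0, "turn": 0, "jaw": 0}
    - {"dx": -88, "dy": 121, "dz": 0, "turn": 0, "jaw": 0}

```text
time: 31.98
tool_pos: [0.6901, 0.1264, 0.2146]
tool_rot: [-0.0, -0.095, 0.995, 0.0]
contact_force: [-0.7, -0.8, 0.5]
gripper_width: 1.001
grasp_force: 0.0
```

Call:
apply_moves:
  series:
    - {"dx": 0, "dy": 0, "dz": 0, "turn": 0, "jaw": 0}
    - {"dx": 0, "dy": 0, "dz": 0, "turn": 0, "jaw": 0}
    - {"dx": 0, "dy": 0, "dz": 0, "turn": 0, "jaw": 0}
    - {"dx": 0, "dy": 0, "dz": 0, "turn": 0, "jaw": 0}

```text
time: 32.32
tool_pos: [0.6895, 0.1236, 0.2146]
tool_rot: [-0.0, -0.094, 0.996, -0.0]
contact_force: [0.2, -0.5, 0.0]
gripper_width: 0.997
grasp_force: 0.0
```

```bash
python3 -c "
from f5 import *
p,R=tool()
F=look('w20','warming_disc',np.vstack([cyl(.033,.005,.019),cyl(.02,0,.005)]),[.659,.12,0],0)
f=load('w20'); wsnap('w21',['pepper_mill'])
for z in(0,.1,.174): print(z,ray(f,[[0,0]],z)[0].round(2))"
```

```text
tcp [0.6896 0.1235 0.2146] q [-1.000e-04 -9.420e-02  9.956e-01 -1.000e-04] t 32.37 w 1.0
warming_disc 0.85 [285, 117, 366, 200] [326.8 158.2] [80.6 81.3] 45.0
warming_disc 0.21 [522, 0, 639, 155] [589.3  78.1] [146.3 120.1] 82.1
w20 warming_disc [323. 164.] 7.0
warming_disc [ 0.6535  0.122  -0.0098  0.1364] 0.0113 in tool mm [ 35.7   5.3 224.6] turn 0.0523
tcp [0.6897 0.1236 0.2148] q [ 0.000e+00 -9.420e-02  9.955e-01 -1.000e-04] t 32.47 w 0.998
pepper_mill 0.87 [229, 251, 320, 432] [280.7 345.7] [ 82.6 180. ] 16.3
0 [ 0.58 -0.14  0.  ]
0.1 [ 0.59 -0.06  0.1 ]
0.174 [ 0.6  -0.01  0.17]
```

Call:
apply_moves:
  series:
    - {"dx": 18, "dy": 2, "dz": 10, "turn": 0, "jaw": 0}
    - {"dx": 36.3, "dy": 4, "dz": 30, "turn": 0, "jaw": 0}
    - {"dx": 36.3, "dy": 4, "dz": 65, "turn": 0, "jaw": 0}
    - {"dx": 36.3, "dy": 4, "dz": 100, "turn": 0, "jaw": 0}
    - {"dx": 36.3, "dy": 4, "dz": 135, "turn": 0, "jaw": 0}

```text
time: 32.93
tool_pos: [0.6536, 0.1214, 0.0793]
tool_rot: [0.001, -0.095, 0.996, -0.0]
contact_force: [0.2, -0.5, 0.6]
gripper_width: 1.003
grasp_force: 0.0
```

Call:
apply_moves:
  series:
    - {"dx": 0, "dy": 0, "dz": 25, "turn": 0, "jaw": 0}
    - {"dx": 0, "dy": 0, "dz": 43, "turn": 0, "jaw": 0}
    - {"dx": 0, "dy": 0, "dz": 54, "turn": 0, "jaw": 0}
    - {"dx": 0, "dy": 0, "dz": 59.5, "turn": 0, "jaw": 0}
    - {"dx": 0, "dy": 0, "dz": 59.5, "turn": 0, "jaw": 0}

```text
time: 33.35
tool_pos: [0.653, 0.1215, 0.0192]
tool_rot: [-0.001, -0.095, 0.995, 0.0]
contact_force: [-0.2, 0.2, 0.1]
gripper_width: 1.003
grasp_force: 0.0
```

Call:
apply_moves:
  series:
    - {"dx": 0, "dy": 0, "dz": 0, "turn": 0, "jaw": 0.1}
    - {"dx": 0, "dy": 0, "dz": 0, "turn": 0, "jaw": 0.2}
    - {"dx": 0, "dy": 0, "dz": 0, "turn": 0, "jaw": 0.3}
    - {"dx": 0, "dy": 0, "dz": 0, "turn": 0, "jaw": 0.45}
    - {"dx": 0, "dy": 0, "dz": 0, "turn": 0, "jaw": 0.45}

```text
time: 33.77
tool_pos: [0.6555, 0.1219, 0.0231]
tool_rot: [0.002, -0.095, 0.995, -0.0]
contact_force: [-1.7, -0.9, 6.3]
gripper_width: 0.743
grasp_force: 66.7
```

```bash
python3 -c "
from f5 import *
p,R=tool(); n='w22'; wsnap(n,['warming_disc'])
f,m=best(n,'warming_disc',p); V=np.vstack([cyl(.033,.005,.019),cyl(.02,0,.005)])
X,e=fit([(f,m)],V,[p[0],p[1],0,0]); print(X.round(4),round(e,4),(R.T@(X[:3]-p)*1e3).round(1))"
```

```text
tcp [0.6555 0.1219 0.0231] q [ 2.300e-03 -9.500e-02  9.955e-01 -2.000e-04] t 33.82 w 0.741
warming_disc 0.62 [235, 236, 411, 397] [321.5 318.5] [163. 173.] 90.0
w22 warming_disc [318. 345.] 26.6
[ 0.6545  0.1232 -0.0045  0.1162] 0.0117 [ 0.9  1.4 27.5]
```

Call:
apply_moves:
  series:
    - {"dx": 0, "dy": 0, "dz": -10, "turn": 0, "jaw": 0.45}
    - {"dx": 0, "dy": 0, "dz": -35, "turn": 0, "jaw": 0.45}
    - {"dx": 0, "dy": 0, "dz": -70, "turn": 0, "jaw": 0.45}
    - {"dx": 0, "dy": 0, "dz": -105, "turn": 0, "jaw": 0.45}
    - {"dx": 0, "dy": 0, "dz": -140, "turn": 0, "jaw": 0.45}

```text
time: 34.28
tool_pos: [0.6526, 0.1219, 0.1612]
tool_rot: [-0.001, -0.095, 0.995, 0.0]
contact_force: [1.6, 0.5, -2.0]
gripper_width: 0.744
grasp_force: 66.6
```

Call:
apply_moves:
  series:
    - {"dx": 10, "dy": -12, "dz": -20, "turn": 0, "jaw": 0.45}
    - {"dx": 25, "dy": -30, "dz": -35, "turn": 0, "jaw": 0.45}
    - {"dx": 42, "dy": -50, "dz": -45, "turn": 0, "jaw": 0.45}
    - {"dx": 60, "dy": -70, "dz": -50, "turn": 0, "jaw": 0.45}
    - {"dx": 78, "dy": -91, "dz": -50, "turn": 0, "jaw": 0.45}

```text
time: 34.7
tool_pos: [0.594, 0.0171, 0.2124]
tool_rot: [0.002, -0.095, 0.995, -0.0]
contact_force: [0.5, -0.5, -2.6]
gripper_width: 0.743
grasp_force: 66.6
```

Call:
apply_moves:
  series:
    - {"dx": 10, "dy": -24, "dz": 0, "turn": 0, "jaw": 0.45}
    - {"dx": 20, "dy": -50, "dz": 0, "turn": 0, "jaw": 0.45}
    - {"dx": 32, "dy": -80, "dz": 0, "turn": 0, "jaw": 0.45}
    - {"dx": 45, "dy": -110, "dz": 0, "turn": 0, "jaw": 0.45}
    - {"dx": 58, "dy": -138, "dz": 0, "turn": 0, "jaw": 0.45}

```text
time: 35.12
tool_pos: [0.5623, -0.13, 0.2102]
tool_rot: [-0.0, -0.095, 0.995, 0.0]
contact_force: [1.1, 0.7, -2.6]
gripper_width: 0.742
grasp_force: 66.6
```

Call:
apply_moves:
  series:
    - {"dx": 0, "dy": -12, "dz": 0, "turn": 0, "jaw": 0.45}
    - {"dx": 0, "dy": -16, "dz": 0, "turn": 0, "jaw": 0.45}
    - {"dx": 0, "dy": -16, "dz": 0, "turn": 0, "jaw": 0.45}
    - {"dx": 0, "dy": -16, "dz": 0, "turn": 0, "jaw": 0.45}
    - {"dx": 0, "dy": -16, "dz": 0, "turn": 0, "jaw": 0.45}

```text
time: 35.53
tool_pos: [0.5665, -0.1431, 0.21]
tool_rot: [-0.0, -0.096, 0.995, 0.0]
contact_force: [0.6, 0.3, -2.7]
gripper_width: 0.74
grasp_force: 66.6
```

```bash
cat > f6.py <<'E'
from f5 import *
n=sys.argv[1]; p,R=tool(); wsnap(n,['warming_disc','spacer_frame'])
f,m=best(n,'warming_disc',p); V=np.vstack([cyl(.033,.005,.019),cyl(.02,0,.005)])
X,e=fit([(f,m)],V,[p[0],p[1],p[2]-.023,0]); print('disc',X.round(4),round(e,4),(R.T@(X[:3]-p)*1e3).round(1))
f,m=best(n,'spacer_frame',[.486,-.16,.06]); Y,e=fit([(f,m)],box(.064,.064,0,.016),[.4855,-.16,.057,.19]); print('frame',Y.round(4),round(e,4),'frame-disc',(R.T@(Y-X)[:3]*1e3).round(1),'ref',(R.T@(np.array([.4876,-.1607,p[2]])-p)*1e3).round(1))
E
python3 f6.py w23
```

```text
tcp [ 0.5665 -0.1431  0.21  ] q [-1.000e-04 -9.590e-02  9.954e-01  3.000e-04] t 35.58 w 0.741
warming_disc 0.89 [233, 238, 408, 399] [321. 318.] [162. 172.] 90.0
spacer_frame 0.69 [265, 43, 371, 151] [317.   96.5] [109. 106.] 90.0
w23 warming_disc [318. 345.] 26.7
disc [ 0.5658 -0.1419  0.1815  0.115 ] 0.0116 [ 0.4  1.2 28.5]
w23 spacer_frame [317. 100.] 4.5
frame [ 0.4851 -0.1599  0.0554  0.1961] 0.0111 frame-disc [ 82.6  -2.4 126.2] ref [80.8 -2.3  0. ]
```

Call:
apply_moves:
  series:
    - {"dx": 20, "dy": -2.3, "dz": 0, "turn": 0, "jaw": 0.45}
    - {"dx": 45, "dy": -2.3, "dz": 5, "turn": 0, "jaw": 0.45}
    - {"dx": 68, "dy": -2.3, "dz": 15, "turn": 0, "jaw": 0.45}
    - {"dx": 81, "dy": -2.3, "dz": 35, "turn": 0, "jaw": 0.45}
    - {"dx": 81, "dy": -2.3, "dz": 60, "turn": 0, "jaw": 0.45}

```text
time: 36.1
tool_pos: [0.4867, -0.1623, 0.1515]
tool_rot: [0.001, -0.095, 0.995, -0.001]
contact_force: [0.6, 0.1, -2.8]
gripper_width: 0.743
grasp_force: 66.6
```

Call:
apply_moves:
  series:
    - {"dx": 0, "dy": 0, "dz": 15, "turn": 0, "jaw": 0.45}
    - {"dx": 0, "dy": 0, "dz": 26, "turn": 0, "jaw": 0.45}
    - {"dx": 0, "dy": 0, "dz": 32, "turn": 0, "jaw": 0.45}
    - {"dx": 0, "dy": 0, "dz": 32, "turn": 0, "jaw": 0.45}
    - {"dx": 0, "dy": 0, "dz": 32, "turn": 0, "jaw": 0.45}

```text
time: 36.52
tool_pos: [0.4878, -0.162, 0.1187]
tool_rot: [0.0, -0.095, 0.995, -0.0]
contact_force: [-0.3, 0.1, -1.8]
gripper_width: 0.741
grasp_force: 66.6
```

Call:
apply_moves:
  series:
    - {"dx": 0, "dy": 0, "dz": 4, "turn": 0, "jaw": 0.45}
    - {"dx": 0, "dy": 0, "dz": 8, "turn": 0, "jaw": 0.45}
    - {"dx": 0, "dy": 0, "dz": 12, "turn": 0, "jaw": 0.45}
    - {"dx": 0, "dy": 0, "dz": 14, "turn": 0, "jaw": 0.45}
    - {"dx": 0, "dy": 0, "dz": 14, "turn": 0, "jaw": 0.45}

```text
time: 36.93
tool_pos: [0.4868, -0.1618, 0.1034]
tool_rot: [-0.0, -0.095, 0.995, 0.0]
contact_force: [-0.1, 0.4, -2.5]
gripper_width: 0.736
grasp_force: 66.6
```

Call:
apply_moves:
  series:
    - {"dx": -0.6, "dy": 0.9, "dz": 0, "turn": 0, "jaw": 0.45}
    - {"dx": -0.6, "dy": 0.9, "dz": 2, "turn": 0, "jaw": 0.45}
    - {"dx": -0.6, "dy": 0.9, "dz": 4, "turn": 0, "jaw": 0.45}
    - {"dx": -0.6, "dy": 0.9, "dz": 5.5, "turn": 0, "jaw": 0.45}
    - {"dx": -0.6, "dy": 0.9, "dz": 5.5, "turn": 0, "jaw": 0.45}

```text
time: 37.35
tool_pos: [0.4874, -0.1609, 0.0982]
tool_rot: [-0.0, -0.095, 0.995, 0.0]
contact_force: [-0.5, 0.6, -2.5]
gripper_width: 0.743
grasp_force: 66.6
```

Call:
apply_moves:
  series:
    - {"dx": 0, "dy": 0, "dz": 1, "turn": 0, "jaw": 0.45}
    - {"dx": 0, "dy": 0, "dz": 2, "turn": 0, "jaw": 0.45}
    - {"dx": 0, "dy": 0, "dz": 2, "turn": 0, "jaw": 0.45}

```text
time: 37.6
tool_pos: [0.4875, -0.161, 0.0964]
tool_rot: [-0.0, -0.095, 0.995, 0.0]
contact_force: [-0.0, -0.7, -2.2]
gripper_width: 0.745
grasp_force: 66.6
```

Call:
apply_moves:
  series:
    - {"dx": 0, "dy": 0, "dz": 0.8, "turn": 0, "jaw": 0.45}
    - {"dx": 0, "dy": 0, "dz": 1.5, "turn": 0, "jaw": 0.45}
    - {"dx": 0, "dy": 0, "dz": 1.5, "turn": 0, "jaw": 0.45}

```text
time: 37.85
tool_pos: [0.4876, -0.161, 0.095]
tool_rot: [-0.0, -0.095, 0.995, 0.0]
contact_force: [-0.1, -0.1, -2.2]
gripper_width: 0.739
grasp_force: 66.6
```

The boss is already below the frame's top with no contact, so it is entering the opening.

Call:
apply_moves:
  series:
    - {"dx": 0, "dy": 0, "dz": 0.5, "turn": 0, "jaw": 0.45}
    - {"dx": 0, "dy": 0, "dz": 1, "turn": 0, "jaw": 0.45}
    - {"dx": 0, "dy": 0, "dz": 1, "turn": 0, "jaw": 0.45}

```text
time: 38.1
tool_pos: [0.4877, -0.1611, 0.0942]
tool_rot: [0.0, -0.095, 0.995, -0.0]
contact_force: [-0.1, 1.0, -1.6]
gripper_width: 0.744
grasp_force: 66.8
```

Call:
apply_moves:
  series:
    - {"dx": 0, "dy": 0, "dz": 0.4, "turn": 0, "jaw": 0.45}
    - {"dx": 0, "dy": 0, "dz": 0.8, "turn": 0, "jaw": 0.45}
    - {"dx": 0, "dy": 0, "dz": 0.8, "turn": 0, "jaw": 0.45}

```text
time: 38.35
tool_pos: [0.4878, -0.1611, 0.0941]
tool_rot: [-0.0, -0.095, 0.995, -0.0]
contact_force: [-2.7, 1.8, 5.3]
gripper_width: 0.74
grasp_force: 67.2
```

Seated at 0.0941 m, exactly as expected. I'm releasing, withdrawing and checking.

Call:
apply_moves:
  series:
    - {"dx": 0, "dy": 0, "dz": -0.6, "turn": 0, "jaw": 0.4}
    - {"dx": 0, "dy": 0, "dz": -0.6, "turn": 0, "jaw": 0.2}
    - {"dx": 0, "dy": 0, "dz": -0.6, "turn": 0, "jaw": 0.1}
    - {"dx": 0, "dy": 0, "dz": -0.6, "turn": 0, "jaw": 0}
    - {"dx": 0, "dy": 0, "dz": -0.6, "turn": 0, "jaw": 0}

```text
time: 38.77
tool_pos: [0.4878, -0.1611, 0.094]
tool_rot: [0.0, -0.095, 0.995, -0.0]
contact_force: [0.5, -0.0, 0.1]
gripper_width: 1.0
grasp_force: 0.0
```

Call:
apply_moves:
  series:
    - {"dx": 0, "dy": 0, "dz": -25, "turn": 0, "jaw": 0}
    - {"dx": 0, "dy": 0, "dz": -60, "turn": 0, "jaw": 0}
    - {"dx": 0, "dy": 0, "dz": -95, "turn": 0, "jaw": 0}
    - {"dx": -20, "dy": 0, "dz": -115, "turn": 0, "jaw": 0}
    - {"dx": -50, "dy": 0, "dz": -120, "turn": 0, "jaw": 0}

```text
time: 39.18
tool_pos: [0.5386, -0.1529, 0.22]
tool_rot: [0.004, -0.094, 0.996, -0.002]
contact_force: [1.5, -1.0, 1.3]
gripper_width: 1.0
grasp_force: 0.0
```

Call:
apply_moves:
  series:
    - {"dx": -20, "dy": 0, "dz": 0, "turn": 0, "jaw": 0}
    - {"dx": -40, "dy": 0, "dz": 0, "turn": 0, "jaw": 0}
    - {"dx": -40, "dy": 0, "dz": 0, "turn": 0, "jaw": 0}
    - {"dx": -40, "dy": 0, "dz": 0, "turn": 0, "jaw": 0}
    - {"dx": -40, "dy": 0, "dz": 0, "turn": 0, "jaw": 0}

```text
time: 39.6
tool_pos: [0.5755, -0.144, 0.2134]
tool_rot: [-0.001, -0.095, 0.995, 0.0]
contact_force: [0.3, 0.4, -0.0]
gripper_width: 1.003
grasp_force: 0.0
```

```bash
python3 -c "
from f5 import *
look('w24','warming_disc',np.vstack([cyl(.033,.005,.019)]),[.486,-.16,.071],0)
s=grab_frame('scene'); save(s,'s24'); u=proj(s,[[.485,-.16,.05]])[0].astype(int)
a=cv2.imread('pics/w24.png')[:,80:560]; b=cv2.resize(cv2.imread('pics/s24.png')[u[1]-40:u[1]+40,u[0]-40:u[0]+40],(480,480),interpolation=cv2.INTER_CUBIC)
cv2.imwrite('pics/v24.png',cv2.resize(np.hstack([b,a]),(800,400)))"
```

```text
tcp [ 0.5753 -0.1441  0.2135] q [-4.000e-04 -9.480e-02  9.955e-01  1.000e-04] t 39.65 w 0.998
warming_disc 0.78 [265, 20, 379, 138] [321.5  80. ] [120. 111.] 90.0
w24 warming_disc [321.  86.] 5.5
warming_disc [ 0.4849 -0.1602  0.065   0.2492] 0.0066 in tool mm [ 91.7   1.3 148.7] turn -0.0595
```

View pics/v24.png

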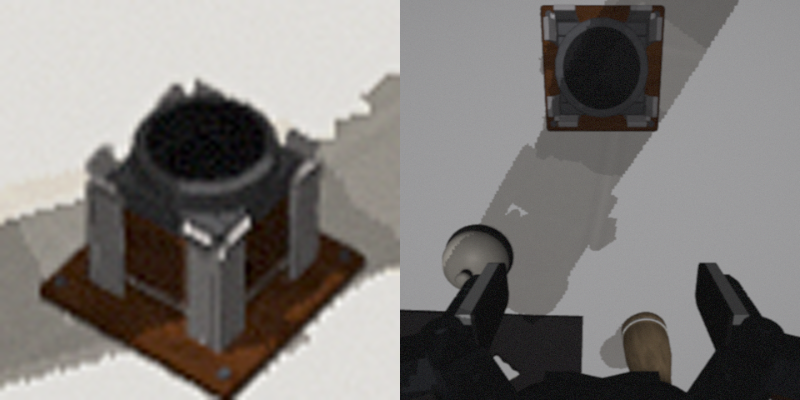

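The picture shows block, frame and disc stacked squarely in the stand, the disc level and centred at (602,67). The gripper is clear, and the bell and one mill in view are standing. I'm handing in.

```bash
python3 -c "
from plant import ticket; print(ticket.job_done())"
```

```text
the job is handed in; nothing more can be done
None
```

The cup warmer is assembled in its stand: block, frame and disc are seated squarely in the order asked, each lowered into place, with the arm well clear; it was handed in at about 40 s, though I did not check the second mill in the final picture.

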